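Spread a snap ring onto a filter-wheel axle and hold it open at the groove

TASK

Take the snap-ring pliers out of their blue holder, put their closed tips down into the gap of the brass snap ring on the white nest, squeeze the handles fully so that the tips spread the ring, and lift it off. Slide the spread ring down over the steel axle stub of the filter-wheel unit until it lies level in the copper-coloured groove, resting no more than lightly on the blue hub, and finish there still holding the pliers squeezed so that the ring stays spread. Leave the bottle, the lens cell and the screwdriver where they are.

Things in the scene. Friction and masses are not known exactly. Their poses are not given: they have to be found in the camera images.
- pliers: Snap-ring pliers, 170 g, upright in the holder, tips down. Origin: centre of the steel pivot block (26 x 30 x 16 mm), whose underside rests on the holder top 75 mm above the table; z up to the handles, y the direction handles and tips move. Parallel action: squeezing the handles spreads the tips, each tip moving out as far as its handle moves in, both sides alike.
- pliers_handles (a point): Grip point midway between the two red upright handles, 51 mm above the pliers' origin, axes as the pliers. Handles at y = +-25 mm, 12 mm in x, 8 mm in y, 52 mm tall about this point; 58 mm over their outer faces when free, 32 mm fully squeezed. Grip the outer faces from above. To carry with tips nearly closed close the fingers to about 54 mm; to squeeze to the stop use 30 to 60 N.
- pliers_tips (a point): Midway between the two tip ends, 75 mm below the pliers' origin, axes as the pliers. Flat serrated (grippy) tips, 8 mm in x, lowest 23 mm of the jaws; 8 mm over their outer faces when free, 34 mm fully squeezed.
- pliers_l (a joint): How far each handle is squeezed in (and each tip moved out), m: 0 free, 0.013 at the stop. Spring: about 4 N per handle at rest, 9 N at the stop, plus about 6 N when the ring is spread.
- holder: Blue upright holder fixed to the table, 75 mm high, 46 x 60 mm, with a slot 14 mm (x) by 44 mm (y) open at the top, in which the pliers' jaws hang (tips about 8 mm above the table). Origin under its centre, on the table. Lift the pliers at least 80 mm straight up to clear it.
- ring: Brass snap ring, 30 g, flat on the nest, 6 mm thick (z), 6 mm wide, C-shaped, gap towards its +x. Origin: on its underside, centre of the circle it forms when spread (on its symmetry line). Two springy arms joined at the back, x = -26.5 mm; two ears beside the gap point along +x up to x = 50 mm. Inside about 45 mm across when fully spread, only about 39 mm relaxed, too small for the axle.
- ring_arm_l (a joint): Angle by which each ring arm is spread, rad: 0 relaxed, about 0.11 with the pliers fully squeezed on the ring.
- nest: White block fixed to the table, 30 mm high, on whose top the ring lies flat. Origin on the table below the nominal ring centre, x towards the ring's gap; the block reaches from x = -37 to +56 mm and y = +-42 mm. A channel 16 mm wide (x = 26 to 42 mm) and 20 mm deep runs across it under the ears, for the pliers' tips.
- unit: Filter-wheel unit fixed to the table: black housing 100 x 100 x 34 mm, wheel 112 mm across with coloured filters, top at 48 mm, blue hub 53 mm across, face at 60 mm; axle stub: copper-coloured groove 37 mm across from 60 to 68 mm, steel part 42 mm across up to 84 mm, tapering to 28 mm across at its top, 92 mm. Origin on the table, on the axle axis.
- groove (a point): On the axle axis at the lower edge of the groove = height of the blue hub's face, 60 mm above the table. The ring is in the groove when its underside is here to 2 mm higher. Any direction of the ring's gap is good. The pliers' tips, outside the hub, may reach up to 12 mm below this level (to the wheel).
- cleaner: Bystander: amber bottle, 40 mm across, 85 mm high, standing; origin under its centre.
- lens: Bystander: black lens cell, 38 mm across, 25 mm high; origin under its centre.
- driver: Bystander: blue screwdriver lying flat, 160 mm long along its x; origin under its middle.
- ear_gap (a point): Where the pliers' tips go: mid-gap, at ring x = 34 mm, on the underside; axes as the ring. Gap here 17 mm relaxed (13 mm at the ears' ends), about 31 mm fully spread. Put the tip ends 2 to 8 mm below this point, into the nest's channel, pliers' x along the ring's x, either way round. Spread, the ring hangs on the tips by its own spring force (6 N).
Mind the look-alikes: they are no part of the job. Of the things that look like the nest, the larger one is meant. There is more than one size of the unit; the one meant has the size given above.

How it is judged:
By the outcome, as a careful person would: the job done as asked, in the order asked, and still so for the second after the job is handed in, while the arm keeps its last pose, push and grip.
It also fails if it takes over 61 s, if anything falls off the work surface, if the arm or the gripper's body presses on something with over 40 N, if the wrist force passes 120 N, or if a joint passes its speed limit or range.

ROBOT

A 6-joint arm with a two-finger parallel gripper is mounted at the origin on the work surface. World frame = base frame: x ahead of the robot, y to its left, z up, the work surface at z = 0. Lengths are in mm, angles in degrees, forces in N, time in s.
With the tool pointing down it reaches from about 350 to 850 mm from the base axis. Payload 8.1 kg.
Tool frame: the origin (TCP) lies at the centre of the arm's flange, where the gripper is bolted on; the fingertips stand 173 mm ahead of it and the grasp point (between the pads) lies 155 mm ahead of it; z points along the fingers, y is the line along which they close (so a half turn about z gives the same grasp; the last joint's range is limited). The gripper opens to 85 mm and grips with 20 to 120 N. Pads are 22 mm wide; open, the fingers measure 114 mm over their backs; the gripper's body (76 mm by 85 mm) begins 54 mm behind the grasp point. The pads swing forward as they close: fully open they stand 13 mm farther back than shut.
Start: joints at [-82.013, 7.471, 85.268, -0, 87.261, -4.893], TCP at [133.767, -584.904, 404.692] pointing down, gripper open.
Joint ranges: [-169.43, 169.43], [-51.17, 129.36], [1.28, 143.12], [-76.62, 256.62], [0, 156.53], [-152.29, 152.29]. Speed limits (degrees/s): [136.94, 136.94, 159.86, 180, 180, 180].

INTERFACE

Orientations are given as [roll, pitch, yaw] about the fixed x, y, z axes, in that order (R = Rz(yaw) Ry(pitch) Rx(roll)).
In Python, from bench import * gives the robot as it stands.
- The arm moves only by the shell command python3 -m jog 'ROWS' [FORCE]. ROWS is text: rows parted by semicolons, each of 7 numbers parted by spaces: the shift along the tool's x, y, z scaled (see below), then the turn, a rotation vector about the tool's x, y, z scaled (see below), then the closure, from -1 (fully open) to 1 (shut). In form: tx ty tz wx wy wz hand; .... A call has 1 to 5 rows; each row shifts and turns the commanded pose from where the row before left it, along the tool's axes as they then stand; what a row does not reach is not made up. The controller multiplies each number of a shift by 0.1 m and each number of a turn by 60 degrees. A row lasts 1/8 s, in which the tool goes at most 62.5 mm and 10.7 degrees, less where a joint would pass 70% of its speed; a pose out of reach is approached as far as the arm can. A call with a number of a shift or a turn outside -1 to 1 is refused whole. A call with a gripper value outside its range is refused whole. The fingers move at their own pace and stop on an object; FORCE is the grip in N (left out, the last holds). Time passes only in rows, so rows that do not move let the fingers close. It gives the time, the measured TCP pose, the force, the opening and the grip force at its end, in the units of the state.
- sense(): the state, without advancing time (a new reading comes with each control period).
- snapshot(name): name is "scene" or "top" or "wrist"; returns a dict with "img" (420x560x3 uint8, red, green, blue), "fx", "fy", "cx", "cy" (pixels), "dist" ([k1, k2, p1, p2, k3] as OpenCV has them; the pictures are not rectified), "extrinsics" (4x4, takes a point from camera to world coordinates). Camera axes: x right, y down, z forward; pixel columns grow to the right and rows downward; lengths in mm; the calibration is good to about 2 mm. A picture is of the moment at which its call begins. There is no depth.
- hand_in(): hands the job in; it is judged then, once.
The state is a dict: "time": time; "joint_pos": joint angles; "qd": joint speeds; "joint_efforts": joint torques, N m; "tool_pos": TCP position; "tcp_rot": TCP orientation; "ft_force": force on the tool from outside, world axes, zero at the start; "wrist_torque": the same for the moment, N m; "finger_gap": finger opening in mm; "grip_force": force on a finger pad.
Only numpy, scipy, OpenCV 4.12 (cv2) and the standard library are available. Lean on these libraries where they do the work, as an engineer would, in place of code of your own. Each camera call takes 0.05 s, during which the arm holds its last target. There are 200 camera calls.

## Working session

There is one attempt and no reset: what is moved stays moved. The work goes in short steps, Python scripts to look and compute and a shell command to move; the robot and the scene stay as the last step left them, time stands still between calls to the robot, and variables do not carry over. Pictures are saved under pics/ and viewed, at most 10 in all, crops included, and the job is handed in when it is done.

```bash
ls; mkdir -p pics; cat > h.py <<'E'
from bench import *
import numpy as np, cv2
from scipy.spatial.transform import Rotation as Rn
def K(s): return np.array([[s["fx"],0,s["cx"]],[0,s["fy"],s["cy"]],[0,0,1.]])
def ray(s,uv,z):
    uv=np.array(uv,float).reshape(-1,1,2)
    p=cv2.undistortPoints(uv,K(s),np.array(s["dist"],float)).reshape(-1,2)
    E=np.array(s["extrinsics"]);d=np.c_[p,np.ones(len(p))]@E[:3,:3].T;o=E[:3,3]
    return o+d*((z-o[2])/d[:,2])[:,None]
def proj(s,P):
    E=np.linalg.inv(np.array(s["extrinsics"]));r=cv2.Rodrigues(E[:3,:3])[0]
    return cv2.projectPoints(np.array(P,float).reshape(-1,1,3),r,E[:3,3],K(s),np.array(s["dist"],float))[0].reshape(-1,2)
def save(s,n): cv2.imwrite(f"pics/{n}.png",s["img"][:,:,::-1])
E
python3 - <<'E'
from h import *
import pickle
d={n:snapshot(n) for n in("scene","top")}
pickle.dump(d,open("d.pkl","wb"))
for n in d: save(d[n],n); print(n,np.array(d[n]["extrinsics"]).round(2).tolist(),d[n]["fx"])
s=sense(); print(s["tool_pos"],s["tcp_rot"],s["time"],s["ft_force"])
E
```

```text
pics
scene [[-0.87, 0.35, -0.34, 831.6], [0.49, 0.62, -0.62, 509.0], [-0.01, -0.71, -0.71, 733.67], [0.0, 0.0, 0.0, 1.0]] 438.30024289793215
top [[-0.0, -0.99, 0.14, 330.71], [-1.0, 0.0, 0.02, -62.6], [-0.02, -0.14, -0.99, 1296.14], [0.0, 0.0, 0.0, 1.0]] 456.7833173322005
[ 133.7626644  -584.69695333  403.7508949 ] [-1.79905931e+02 -8.97960074e-03  1.28804072e+01] 0.1 [ 0.62223345 -0.06310522 -0.04552556]
```

View pics/scene.png

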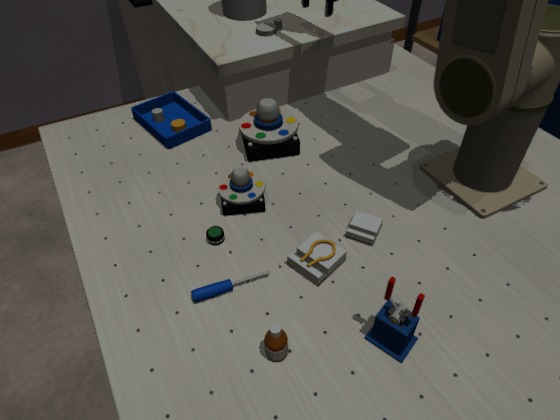

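View pics/top.png

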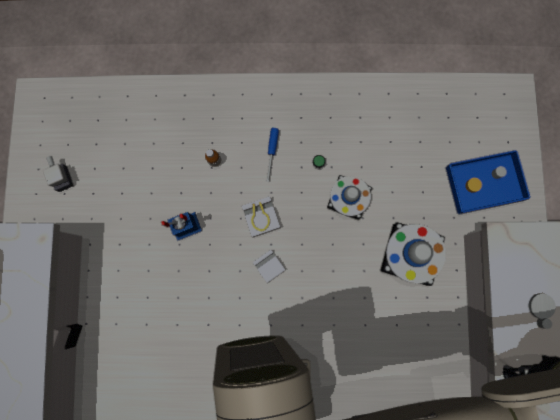

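The scene view shows the pliers in the holder at (395,320), the ring on the larger nest at (318,255), a small unit at (241,190) and a larger one at (268,130). In the top view the pliers are at (182,224), the ring at (261,216), and the small unit at (350,196), with a wheel of about 44 px that should be 112 mm. I'll measure these next.

```bash
python3 - <<'E'
from h import *
import pickle
d=pickle.load(open("d.pkl","rb"))
def blobs(n,lo,hi,roi,mina=6):
    im=d[n]["img"];x0,y0,x1,y1=roi
    h=cv2.cvtColor(im,cv2.COLOR_RGB2HSV);m=cv2.inRange(h,np.array(lo),np.array(hi))
    mm=np.zeros_like(m);mm[y0:y1,x0:x1]=m[y0:y1,x0:x1]
    c,l,st,ce=cv2.connectedComponentsWithStats(mm)
    return mm,[(ce[i].round(1).tolist(),st[i].tolist()) for i in range(1,c) if st[i][4]>=mina]
t,s=d["top"],d["scene"]
m,b=blobs("top",(0,150,60),(8,255,255),(150,200,210,245),3);print("red top",b)
for q in b: print(ray(t,q[0],152).round(0))
m,b=blobs("scene",(0,150,60),(8,255,255),(370,260,440,330));print("red scene",b)
for q in b: print(ray(s,q[0],126).round(0))
for n,roi in(("top",(235,190,290,240)),("scene",(290,225,350,285))):
    m,b=blobs(n,(15,90,80),(35,255,255),roi);print("ring",n,b)
    P=ray(d[n],np.argwhere(m)[:,::-1],36)[:,:2];r=cv2.minAreaRect(P.astype(np.float32));print(r, P.mean(0))
    np.save(f"ring_{n}.npy",P)
# wheel top rim small unit: white wheel in both
for n,roi in(("top",(320,170,380,225)),("scene",(212,160,272,218))):
    m,b=blobs(n,(100,150,40),(125,255,255),roi,10);print("hubblue",n,b)
    for q in b: print(ray(d[n],q[0],60).round(0))
    x0,y0,x1,y1=roi
    cv2.imwrite(f"pics/u_{n}.png",cv2.resize(d[n]["img"][y0:y1,x0:x1,::-1],None,fx=6,fy=6,interpolation=cv2.INTER_CUBIC))
a=cv2.imread("pics/u_top.png");b=cv2.imread("pics/u_scene.png")
x0,y0,x1,y1=235,190,295,240;c=cv2.resize(t["img"][y0:y1,x0:x1,::-1],None,fx=6,fy=6)
H=360
cv2.imwrite("pics/u.png",np.hstack([cv2.copyMakeBorder(i,0,H-i.shape[0],0,0,0) for i in(a,b)])[:, :800])
E
```

```text
red top [([181.1, 215.6], [180, 214, 3, 4, 9]), ([163.1, 222.7], [162, 221, 3, 4, 9])]
[[486. 222. 152.]]
[[468. 268. 152.]]
red scene [([391.9, 279.6], [389, 277, 6, 6, 27]), ([420.6, 296.5], [418, 294, 6, 7, 28])]
[[468. 207. 126.]]
[[449. 256. 126.]]
ring top [([259.4, 217.6], [251, 203, 19, 28, 110])]
((497.5596618652344, 29.83991241455078), (76.4128189086914, 49.68691635131836), 8.01266098022461) [495.11957096  30.70824111]
ring scene [([319.1, 251.8], [301, 240, 35, 26, 230])]
((500.6622009277344, 31.298364639282227), (81.5794677734375, 51.7404899597168), 2.09059739112854) [499.36972232  34.10517954]
hubblue top [([347.2, 199.3], [342, 191, 16, 13, 38]), ([334.8, 197.2], [333, 195, 5, 5, 20])]
[[ 542. -212.   60.]]
[[ 548. -178.   60.]]
hubblue scene [([241.4, 185.3], [230, 178, 22, 12, 80]), ([251.2, 194.9], [248, 193, 7, 5, 27])]
[[ 561. -206.   60.]]
[[ 556. -165.   60.]]
```

View pics/u.png

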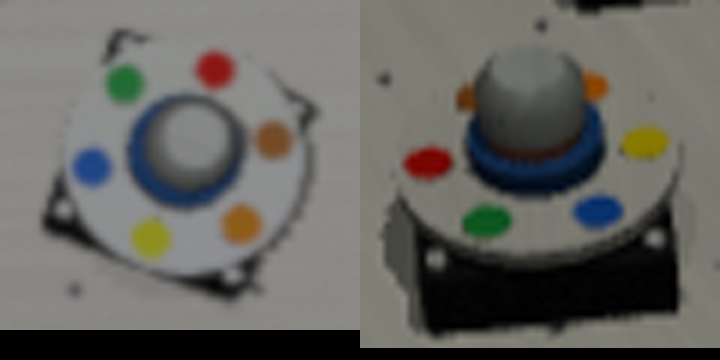

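The crop shows the small unit's wheel about 245/6 = 41 px wide, which is 112 mm, so it is the right one. The filter centroids average to (350.5,195.7) in the top view. The small unit and the ring are on the way to the pliers, so I'll fly over both and use the wrist camera there.

```bash
cat >> h.py <<'E'
def togo(x,y,z,yaw=None):
    s=sense();R=Rn.from_euler("xyz",s["tcp_rot"],degrees=True);d=np.array([x,y,z])-s["tool_pos"]
    out=(R.inv().apply(d)/100).round(3)
    if yaw is not None:
        T=Rn.from_euler("xyz",[180,0,yaw],degrees=True); print("turn(60deg):",((R.inv()*T).as_rotvec(degrees=True)/60).round(3))
    print("t",round(s["time"],2),"tool",np.round(s["tool_pos"],1),np.round(s["tcp_rot"],1),"togo(0.1m):",out)
E
python3 - <<'E'
from h import *
import pickle
d=pickle.load(open("d.pkl","rb"));t,s=d["top"],d["scene"]
f=np.array([(215,70),(125,84),(92,167),(152,240),(240,225),(273,140)])/6+(320,170)-.4
print("unit top",ray(t,f,48).mean(0), np.linalg.norm(ray(t,f,48)-ray(t,f,48).mean(0),axis=1))
f=np.array([(428,163),(487,221),(598,211),(646,143)]);f=(f-(360,0))/6+(212,160)-.4
P=ray(s,f,48)[:,:2];A=np.c_[2*P,np.ones(4)];print("unit scene",np.linalg.lstsq(A,(P**2).sum(1),rcond=None)[0][:2])
print("handles top",ray(t,[(181.1,215.6),(163.1,222.7)],158).round(0).tolist(),"scene",ray(s,[(391.9,279.6),(420.6,296.5)],158).round(0).tolist())
togo(545,-195,404)
E
```

```text
unit top [ 555.02646066 -221.3402323    48.        ] [42.6172927  42.15346615 42.46658664 42.78828489 41.92531195 42.32044696]
unit scene [ 556.54101915 -220.03738769]
handles top [[485.0, 220.0, 158.0], [467.0, 266.0, 158.0]] scene [[487.0, 223.0, 158.0], [469.0, 269.0, 158.0]]
t 0.1 tool [ 133.8 -584.7  403.8] [-179.9   -0.    12.9] togo(0.1m): [ 4.878e+00 -2.882e+00  3.000e-03]
```

```bash
python3 -m jog '0.48 -0.27 0 0 0 0 -1;0.48 -0.27 0 0 0 0 -1;0.48 -0.27 0 0 0 0 -1;0.48 -0.27 0 0 0 0 -1;0.48 -0.27 0 0 0 0 -1' 40; python3 -m jog '0.48 -0.27 0 0 0 0 -1;0.48 -0.27 0 0 0 0 -1;0.48 -0.27 0 0 0 0 -1;0.48 -0.27 0 0 0 0 -1;0 0 0 0 0 0 -1'; python3 - <<'E'
from h import *
import pickle
w=snapshot("wrist");pickle.dump(w,open("w1.pkl","wb"));save(w,"w1");print(np.array(w["extrinsics"]).round(2).tolist(),w["fx"]);togo(545,-195,404)
E
```

```text
time: 0.72
tool_pos: [338.6, -398.3, 404.3]
tcp_rot: [-180.0, 0.0, 12.9]
ft_force: [0.8, -0.9, -0.1]
finger_gap: 85.5
grip_force: 0.0
time: 1.35
tool_pos: [502.8, -248.8, 404.0]
tcp_rot: [-179.9, -0.0, 13.2]
ft_force: [-0.8, -0.6, -0.2]
finger_gap: 85.6
grip_force: 0.0
[[0.23, -0.93, -0.27, 571.12], [-0.97, -0.22, -0.06, -231.44], [-0.0, 0.28, -0.96, 373.55], [0.0, 0.0, 0.0, 1.0]] 295.4182695556578
t 1.4 tool [ 501.6 -250.2  404. ] [-1.80e+02  1.00e-01  1.31e+01] togo(0.1m): [ 0.548 -0.44  -0.   ]
```

View pics/w1.png

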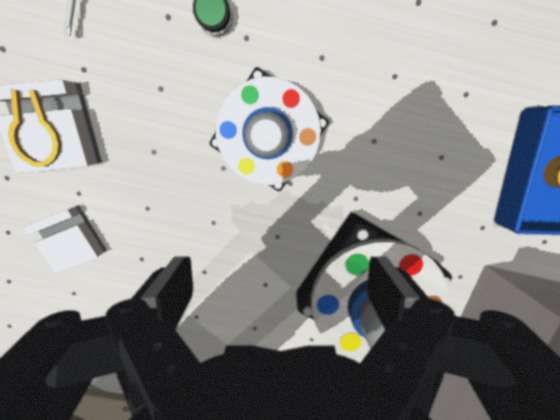

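The wrist view shows the small unit's stub at (268,131), with filters at (250,95), (291,98), (308,137), (286,169), (246,166) and (228,130). The ring is at (33,135) with its ears pointing up. I'll move on over the ring.

```bash
python3 -m jog '0.03 -0.58 0 0 0 0 -1;0.03 -0.58 0 0 0 0 -1;0.03 -0.58 0 0 0 0 -1;0.03 -0.58 0 0 0 0 -1;0.03 -0.58 0 0 0 0 -1'; python3 -m jog '0 0 0 0 0 0 -1;0 0 0 0 0 0 -1'; cat >> h.py <<'E'
def hsv(s,lo,hi):
    return cv2.inRange(cv2.cvtColor(s["img"],cv2.COLOR_RGB2HSV),np.array(lo),np.array(hi))
E
python3 - <<'E'
from h import *
import pickle
w=pickle.load(open("w1.pkl","rb"))
f=[(250,95),(291,98),(308,137),(286,169),(246,166),(228,130)]
P=ray(w,f,48);c=P.mean(0);print("unit wrist",c,np.linalg.norm(P-c,axis=1))
w=snapshot("wrist");pickle.dump(w,open("w2.pkl","wb"));save(w,"w2")
m=hsv(w,(15,110,80),(35,255,255))
n,l,st,ce=cv2.connectedComponentsWithStats(m);i=1+st[1:,4].argmax();print(st[i],ce[i]);m=l==i
P=ray(w,np.argwhere(m)[:,::-1],33)[:,:2];np.save("ringP.npy",P);r=cv2.minAreaRect(P.astype(np.float32));print(r,P.mean(0))
togo(477,244.5,404,21.5)
E
```

```text
time: 2.02
tool_pos: [449.8, 34.7, 404.6]
tcp_rot: [180.0, -0.0, 12.8]
ft_force: [1.7, 1.0, -0.4]
finger_gap: 85.5
grip_force: 0.0
time: 2.28
tool_pos: [450.6, 33.4, 404.7]
tcp_rot: [180.0, 0.0, 12.9]
ft_force: [-0.9, -0.1, 0.3]
finger_gap: 85.5
grip_force: 0.0
unit wrist [ 555.84509065 -222.23704      48.        ] [42.39388656 42.72895694 42.82051955 42.81524363 42.86610674 42.88189831]
[270 105  44  74 694] [292.41066282 142.88616715]
((498.98040771484375, 30.5658016204834), (79.79817962646484, 49.58039093017578), 9.84316635131836) [498.59149171  30.25281601]
turn(60deg): [ 0.001  0.    -0.145]
t 2.33 tool [450.8  32.9 404.6] [180.    0.   12.8] togo(0.1m): [ 0.724 -2.005  0.004]
```

View pics/w2.png

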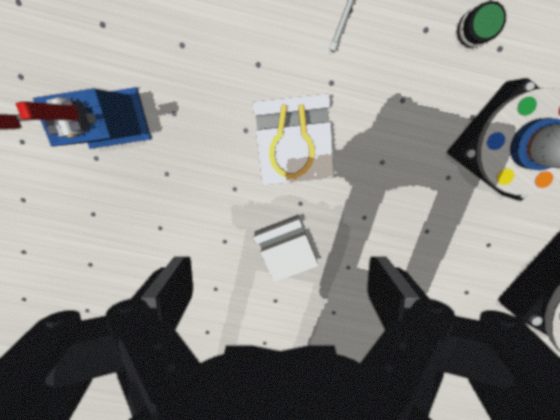

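The wrist view shows the ring at (292,143) with its ears up across the nest's channel, and the red pliers handles at about (5,121) and (30,110). The unit estimates agree at about (556,-222). Next I go over the pliers.

```bash
python3 -m jog '0.18 -0.5 0 0 0 0 -1;0.18 -0.5 0 0 0 0 -1;0.18 -0.5 0 0 0 0 -1;0.18 -0.5 0 0 0 -0.145 -1;0 0 0 0 0 0 -1';  python3 - <<'E'
from h import *
import pickle
P=np.load("ringP.npy");c=P.mean(0);w,v=np.linalg.eigh(np.cov((P-c).T));u=v[:,1]*np.sign(v[0,1])
print("pca yaw",np.degrees(np.arctan2(u[1],u[0])))
for it in range(5):
    n=np.array([-u[1],u[0]]);a=(P-c)@u;b=(P-c)@n
    k=lambda lo,hi:(np.median(a[(a>lo)&(a<hi)]),(b[(a>lo)&(a<hi)].max()+b[(a>lo)&(a<hi)].min())/2)
    e1=k(a.max()-20,a.max()-3);e2=k(a.min()+15,a.min()+35)
    u=u+n*(e1[1]-e2[1])/(e1[0]-e2[0]);u/=np.linalg.norm(u)
n=np.array([-u[1],u[0]]);a=(P-c)@u
g=c+u*(a.max()-16)+n*k(a.max()-20,a.max()-3)[1]
print("yaw",np.degrees(np.arctan2(u[1],u[0])),"gap",g,"len",np.ptp(a))
w=snapshot("wrist");pickle.dump(w,open("w3.pkl","wb"));save(w,"w3")
m=hsv(w,(0,150,60),(8,255,255))|hsv(w,(175,150,60),(180,255,255));c,l,st,ce=cv2.connectedComponentsWithStats(m)
for i in range(1,c):
    if st[i,4]>20: print(st[i],ce[i].round(1),ray(w,ce[i],160).round(1))
print(proj(w,[(477,244.5,160)]));togo(477,244.5,404,21.5)
E
```

```text
time: 2.95
tool_pos: [477.2, 246.4, 404.0]
tcp_rot: [-180.0, 0.1, 21.7]
ft_force: [0.1, -1.2, -0.3]
finger_gap: 85.5
grip_force: 0.0
pca yaw 14.161772856853247
yaw 12.649456531616714 gap [522.67969736  36.47540522] len 80.49814671066338
[247 197  12  27 204] [252.4 210.8] [[474.  268.7 160. ]]
[307 197  13  27 218] [313.  210.6] [[491.1 226.2 160. ]]
[[283.60128175 218.56777775]]
turn(60deg): [0.    0.001 0.001]
t 3.0 tool [477.1 245.  404. ] [1.80e+02 1.00e-01 2.16e+01] togo(0.1m): [-0.003  0.004 -0.   ]
```

View pics/w3.png

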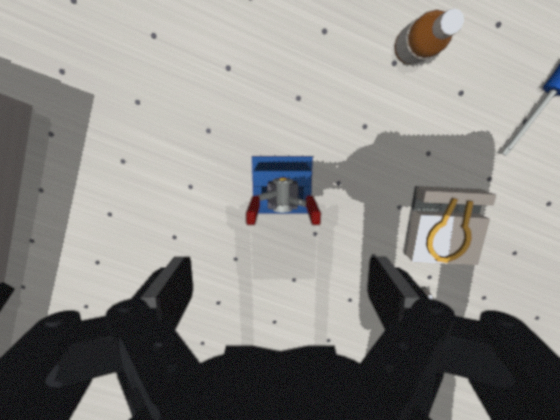

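The wrist view shows the pliers centred between the fingers, with handle tops at about (251,215) and (314,215) and the yaw aligned. Descending to grip.

```bash
python3 -m jog '0.01 0 0.4 0 0 0 -1;0 0 0.4 0 0 0 -1;0 0 0.2 0 0 0 -1;0 0 0.15 0 0 0 -1;0 0 0 0 0 0 -1' 40; python3 -m jog '0 0 0 0 0 0 -0.26;0 0 0 0 0 0 -0.26;0 0 0 0 0 0 -0.26;0 0 0 0 0 0 -0.26;0 0 0 0 0 0 -0.26' 40
```

```text
time: 3.62
tool_pos: [477.4, 244.3, 288.7]
tcp_rot: [180.0, 0.1, 21.4]
ft_force: [-0.5, 0.6, 0.0]
finger_gap: 85.6
grip_force: 0.0
time: 4.25
tool_pos: [478.0, 245.6, 291.5]
tcp_rot: [179.9, -0.2, 21.6]
ft_force: [0.2, -4.7, 6.0]
finger_gap: 54.0
grip_force: 4.7
```

```bash
python3 -m jog '0 0 -0.1 0 0 0 -0.26;0 0 -0.2 0 0 0 -0.26;0 0 -0.25 0 0 0 -0.26;0 0 -0.25 0 0 0 -0.26;0 0 -0.2 0 0 0 -0.26'; python3 -m jog '0 0 -0.1 0 0 0 -0.26; 0 0 0 0 0 0 -0.26'; python3 - <<'E'
from h import *
import pickle
w=snapshot("wrist");pickle.dump(w,open("w4.pkl","wb"));save(w,"w4")
s=sense();R=Rn.from_euler("xyz",s["tcp_rot"],degrees=True);print(proj(w,[s["tool_pos"]+R.apply([0,y,z]) for z in(155,206,281) for y in(-6,6)]).round(0))
togo(522.7-1,36.5,400,12.6)
E
```

```text
time: 4.88
tool_pos: [477.1, 246.0, 391.2]
tcp_rot: [-180.0, -0.0, 21.6]
ft_force: [0.2, 0.6, -1.3]
finger_gap: 53.4
grip_force: 4.7
time: 5.12
tool_pos: [477.4, 245.8, 400.2]
tcp_rot: [-180.0, -0.1, 21.6]
ft_force: [0.7, 0.0, -3.1]
finger_gap: 54.0
grip_force: 4.7
[[270. 277.]
 [295. 277.]
 [272. 237.]
 [291. 237.]
 [274. 205.]
 [288. 205.]]
turn(60deg): [-0.    0.    0.15]
t 5.17 tool [477.2 245.7 399.3] [-180.     0.    21.6] togo(0.1m): [-0.355  2.109 -0.007]
```

View pics/w4.png

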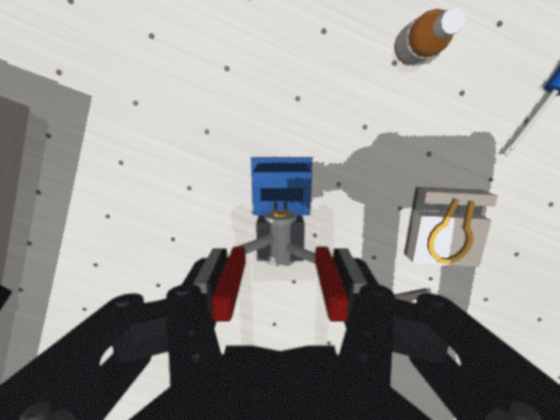

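The wrist view shows the pliers held symmetrically clear of the holder, with tips at about (279,210) where 205 is predicted. The ring is at (451,232). Moving over the ring, high, then I'll recheck the ring's yaw.

```bash
python3 -m jog '-0.09 0.52 0 0 0 0 -0.26;-0.09 0.52 0 0 0 0 -0.26;-0.09 0.52 0 0 0 0 -0.26;-0.08 0.52 0 0 0 0.145 -0.26;0 0 0 0 0 0 -0.26'; python3 -m jog '0 0 0.2 0 0 0 -0.26;0 0 0 0 0 0 -0.26'; python3 - <<'E'
from h import *
import pickle
w=pickle.load(open("w2.pkl","rb"));P=ray(w,[(254,103),(328,95),(333,178),(262,184)],30)[:,:2];print(P.round(1).tolist())
for i,j in((1,0),(2,1),(3,0),(2,3)): v=P[j]-P[i] ;print(np.degrees(np.arctan2(v[1],v[0])),np.linalg.norm(v))
w=snapshot("wrist");pickle.dump(w,open("w5.pkl","wb"));save(w,"w5")
s=sense();R=Rn.from_euler("xyz",s["tcp_rot"],degrees=True);print(proj(w,[s["tool_pos"]+R.apply([0,y,281]) for y in(-6,0,6)]).round(0).tolist(),proj(w,[(522.7,36.5,36)]))
m=hsv(w,(15,110,80),(35,255,255))
n,l,st,ce=cv2.connectedComponentsWithStats(m)
for i in range(1,n):
    if st[i,4]>80: print(st[i],ce[i])
x0,y0=200,90;cv2.imwrite("pics/w5c.png",cv2.resize(w["img"][y0:y0+150,x0:x0+160,::-1],None,fx=4,fy=4,interpolation=cv2.INTER_CUBIC))
togo(522,36.5,380,12.6)
E
```

```text
time: 5.8
tool_pos: [521.4, 36.1, 398.2]
tcp_rot: [180.0, 0.1, 12.5]
ft_force: [-0.9, -0.2, -2.8]
finger_gap: 53.9
grip_force: 4.7
time: 6.05
tool_pos: [520.1, 40.5, 376.1]
tcp_rot: [-179.9, 0.3, 13.0]
ft_force: [0.5, 0.4, -1.9]
finger_gap: 54.0
grip_force: 4.7
[[531.1, 81.4], [557.1, 4.4], [470.2, -26.0], [444.5, 54.2]]
108.63353886466993 81.25414362140124
19.22819155725793 92.0754873685829
17.419937330048473 90.7790096164962
107.74019469008019 84.14265051531314
[[274.0, 204.0], [281.0, 204.0], [288.0, 204.0]] [[285.35987722 186.19654058]]
[263 171  16  45 219] [272.2283105  192.64383562]
[293 171  15  57 253] [299.7312253  198.60079051]
[496 237  17  15 208] [503.97596154 243.92307692]
[536 242  16  12 151] [543.45033113 247.51655629]
turn(60deg): [-0.001  0.004  0.007]
t 6.1 tool [520.4  40.6 377.4] [-179.9    0.2   13. ] togo(0.1m): [ 0.007  0.043 -0.026]
```

View pics/w5c.png

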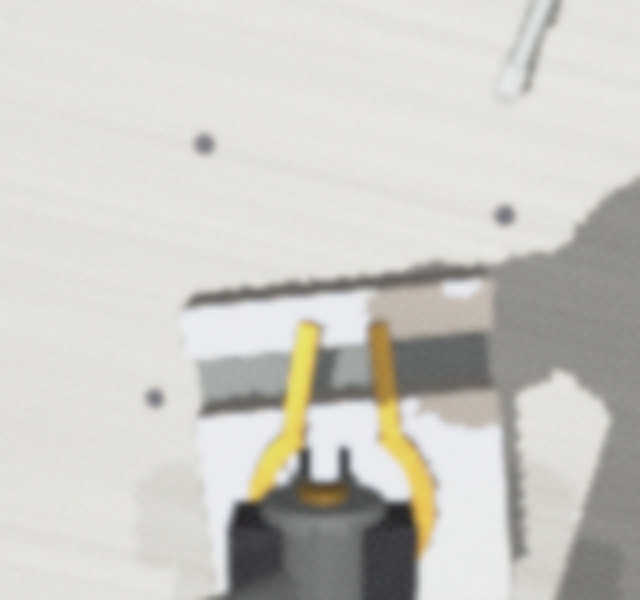

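The crop shows the ring's ears running from (310,325)-(295,430) and (378,325)-(388,430), so they lie nearly along the tool x. The closed tips are at (305,455) and (343,452), as predicted. The ring is rotated a few degrees relative to the nest. Now I compute the ear mid-line and the gap point.

```bash
python3 - <<'E'
from h import *
import pickle
w=pickle.load(open("w5.pkl","rb"))
m=hsv(w,(12,110,60),(38,255,255));n,l,st,ce=cv2.connectedComponentsWithStats(m)
L=[i for i in range(1,n) if st[i,4]>80 and st[i,1]<180][:2];print([st[i].tolist() for i in L])
C=[]
for r in range(173,197):
    c=[np.flatnonzero(l[r]==i).mean() for i in L]
    C.append(ray(w,[(x,r) for x in c],34)[:,:2])
C=np.array(C);M=C.mean(1);u=M[0]-M[-1];u/=np.linalg.norm(u);print("ear mid yaw",np.degrees(np.arctan2(u[1],u[0])))
print("gap centre-centre",np.linalg.norm(C[:,0]-C[:,1],axis=1)[::6].round(1))
v=np.linalg.svd(M-M.mean(0))[2][0];v*=np.sign(v[0]);print("fit yaw",np.degrees(np.arctan2(v[1],v[0])))
e=ray(w,[(285.8,170.7)],36)[0,:2];print("end",e,"gap",e-v*16)
print("tips now",ray(w,[(276.3,203.5),(286,203)],97))
s=sense();print(s["tool_pos"],s["tcp_rot"],s["time"])
E
```

```text
[[158, 0, 42, 17, 521], [263, 171, 16, 45, 219]]
ear mid yaw nan
gap centre-centre [nan nan nan nan]<stdin>:8: RuntimeWarning: Mean of empty slice.
  ret = ret.dtype.type(ret / rcount)
Traceback (most recent call last):
numpy.linalg.LinAlgError: SVD did not converge
```

```bash
python3 - <<'E'
from h import *
import pickle
w=pickle.load(open("w5.pkl","rb"))
m=hsv(w,(12,110,60),(38,255,255));n,l,st,ce=cv2.connectedComponentsWithStats(m)
L=[i for i in range(1,n) if st[i,4]>80 and 165<st[i,1]<180][:2];print([st[i].tolist() for i in L])
C=[]
for r in range(173,197):
    c=[np.flatnonzero(l[r]==i).mean() for i in L]
    C.append(ray(w,[(x,r) for x in c],35)[:,:2])
C=np.array(C);M=C.mean(1)
print("gap centre-centre",np.linalg.norm(C[:,0]-C[:,1],axis=1)[::6].round(1))
v=np.linalg.svd(M-M.mean(0))[2][0];v*=np.sign(v[0]);print("fit yaw",np.degrees(np.arctan2(v[1],v[0])))
e=ray(w,[(285.8,170.7)],36)[0,:2];print("end",e,"gap",e-v*16)
print("tips now",ray(w,[(276.3,203.5),(286,203)],97))
s=sense();print(s["tool_pos"],s["tcp_rot"],s["time"])
E
```

```text
[[263, 171, 16, 45, 219], [293, 171, 15, 57, 253]]
gap centre-centre [19.1 20.2 22.5 25.3]
fit yaw 11.891050054808424
end [539.02681917  39.88555615] gap [523.37016023  36.58873481]
tips now [[518.83016172  44.82025917  97.        ]
 [521.17786327  36.6700496   97.        ]]
[520.36975959  40.55402717 377.38371347] [-179.93080184    0.21880254   13.00694235] 6.1
```

```bash
python3 -m jog '0 0 0 0 0 0 -0.26; 0 0 0 0 0 0 -0.26;0 0 0 0 0 0 -0.26'; python3 -c "
from h import *
togo(523.3,36.6,377,12.4)"
```

```text
time: 6.48
tool_pos: [521.3, 39.7, 380.2]
tcp_rot: [180.0, -0.0, 12.9]
ft_force: [1.2, -0.5, -1.6]
finger_gap: 53.9
grip_force: 4.7
turn(60deg): [ 0.    -0.001  0.009]
t 6.47 tool [521.3  39.7 380.2] [180.   -0.   12.9] togo(0.1m): [0.013 0.034 0.032]
```

```bash
python3 -m jog '0.015 0.035 0.2 0 0 0.009 -0.26;0 0 0.2 0 0 0 -0.26;0 0 0.15 0 0 0 -0.26;0 0 0 0 0 0 -0.26;0 0 0 0 0 0 -0.26'; cat > look.py <<'E'
from h import *
import sys
w=snapshot("wrist");s=snapshot("scene");n=sys.argv[1];x,y,a,b=map(int,sys.argv[2:6])
save(w,n+"w");save(s,n+"s")
A=cv2.resize(w["img"][y:y+150,x:x+100,::-1],None,fx=4,fy=4,interpolation=cv2.INTER_CUBIC)
B=cv2.resize(s["img"][b:b+150,a:a+100,::-1],None,fx=4,fy=4,interpolation=cv2.INTER_CUBIC)
cv2.imwrite(f"pics/{n}.png",np.hstack([A,B]))
q=sense();R=Rn.from_euler("xyz",q["tcp_rot"],degrees=True)
print("tips px",proj(w,[q["tool_pos"]+R.apply([0,t,281]) for t in(-6,0,6)]).round(1).tolist(),"gap px",proj(w,[(523.3,36.6,36)]).round(1),proj(s,[(523.3,36.6,36)]).round(1))
togo(523.3,36.6,306,12.4)
E
python3 look.py g1 235 130 265 170
```

```text
time: 7.1
tool_pos: [523.7, 36.3, 325.5]
tcp_rot: [180.0, -0.1, 12.3]
ft_force: [-0.2, -0.7, -2.4]
finger_gap: 53.8
grip_force: 4.7
tips px [[274.2, 204.1], [281.0, 204.1], [287.8, 204.1]] gap px [[280.4 202.5]] [[309.8 257. ]]
turn(60deg): [ 0.    -0.002 -0.001]
t 7.2 tool [523.9  36.3 325.8] [ 1.80e+02 -1.00e-01  1.23e+01] togo(0.1m): [-0.005 -0.004  0.198]
```

View pics/g1.png

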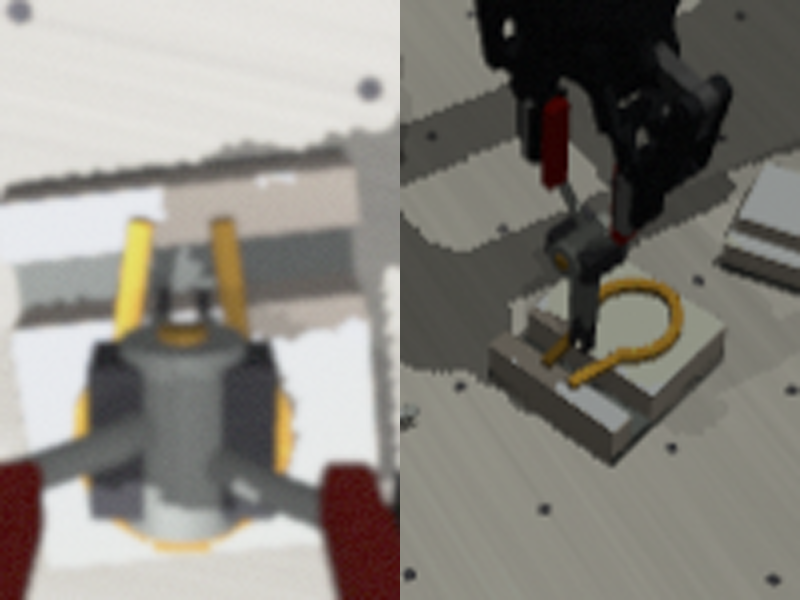

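The view shows the tips at (163,298) and (203,298), centred between the ear inner edges at 148 and 222, and over the channel. Lowering and squeezing.

```bash
python3 -m jog '0 0 0.08 0 0 0 -0.26;0 0 0.08 0 0 0 -0.26;0 0 0.02 0 0 0 -0.26;0 0 0 0 0 0 -0.26;0 0 0 0 0 0 -0.26'; python3 -m jog '0 0 0 0 0 0 -0.1;0 0 0 0 0 0 0.0;0 0 -0.01 0 0 0 0.1;0 0 -0.01 0 0 0 0.2;0 0 -0.01 0 0 0 0.3' 45;  python3 -m jog '0 0 0 0 0 0 0.5;0 0 0 0 0 0 1;0 0 0 0 0 0 1;0 0 0 0 0 0 1;0 0 0 0 0 0 1' 45; python3 -c "
from h import *
for n in('wrist','scene'): save(snapshot(n),'g2'+n)
togo(523.3,36.6,306,12.4)"
```

```text
time: 7.82
tool_pos: [523.5, 36.3, 306.9]
tcp_rot: [180.0, -0.0, 12.3]
ft_force: [0.9, 0.4, -2.4]
finger_gap: 53.5
grip_force: 4.7
time: 8.45
tool_pos: [523.4, 36.3, 309.6]
tcp_rot: [-180.0, 0.0, 12.3]
ft_force: [-0.3, -0.8, -1.5]
finger_gap: 29.9
grip_force: 14.5
time: 9.07
tool_pos: [523.5, 36.3, 309.8]
tcp_rot: [180.0, -0.0, 12.3]
ft_force: [0.6, 0.4, -0.4]
finger_gap: 25.3
grip_force: 45.3
turn(60deg): [ 0.    -0.    -0.001]
t 9.18 tool [523.5  36.3 309.8] [180.   -0.   12.3] togo(0.1m): [-0.001 -0.003  0.038]
```

```bash
python3 - <<'E'
from h import *
w=snapshot("wrist");s=snapshot("scene");import pickle;pickle.dump((w,s),open("g2.pkl","wb"))
for nm,f in(("g1","pics/g1w.png"),("g2",None)):
    im=w if f is None else dict(w,img=cv2.imread(f)[:,:,::-1].copy())
    m=hsv(im,(0,150,30),(8,255,255))|hsv(im,(175,150,30),(180,255,255));n,l,st,ce=cv2.connectedComponentsWithStats(m)
    print(nm,"red",[st[i].tolist() for i in range(1,n) if st[i,4]>60])
    m=hsv(im,(12,110,60),(38,255,255))
    for r in(188,192,196,200,204,208): c=np.flatnonzero(m[r,200:360])+200;print(r,c.min() if len(c) else None,c.max() if len(c) else None,c.tolist())
A=cv2.resize(w["img"][130:280,215:350,::-1],None,fx=3.6,fy=3.6,interpolation=cv2.INTER_CUBIC)
B=cv2.resize(s["img"][185:285,265:345,::-1],(432,540),interpolation=cv2.INTER_CUBIC)[:, :300]
cv2.imwrite("pics/g2.png",np.hstack([A,B]));print(A.shape)
E
```

```text
g1 red [[212, 246, 33, 74, 1350], [316, 247, 32, 72, 1349]]
188 268 293 [268, 269, 270, 271, 272, 288, 289, 290, 291, 292, 293]
192 267 294 [267, 268, 269, 270, 271, 272, 288, 289, 290, 291, 292, 293, 294]
196 266 294 [266, 267, 268, 269, 270, 271, 289, 290, 291, 292, 293, 294]
200 265 295 [265, 266, 267, 268, 269, 270, 271, 290, 291, 292, 293, 294, 295]
204 264 295 [264, 265, 266, 267, 268, 269, 270, 290, 291, 292, 293, 294, 295]
208 264 295 [264, 265, 266, 267, 268, 269, 270, 292, 293, 294, 295]
g2 red [[249, 242, 17, 69, 761], [295, 242, 17, 69, 765]]
188 261 262 [261, 262]
192 260 303 [260, 261, 262, 263, 264, 298, 299, 300, 301, 302, 303]
196 259 303 [259, 260, 261, 262, 263, 264, 298, 299, 300, 301, 302, 303]
200 259 303 [259, 260, 261, 262, 263, 264, 265, 298, 299, 300, 301, 302, 303]
204 258 304 [258, 259, 260, 261, 262, 263, 264, 299, 300, 301, 302, 303, 304]
208 None None []
(540, 486, 3)
```

The ears are spread: the gap at row 200 went from 19 px to 33 px, about 30 mm. Lifting.

```bash
python3 -m jog '0 0 -0.03 0 0 0 1;0 0 -0.06 0 0 0 1;0 0 -0.15 0 0 0 1;0 0 -0.25 0 0 0 1;0 0 -0.25 0 0 0 1' 50; python3 -m jog '0 0 -0.2 0 0 0 1;0 0 -0.1 0 0 0 1;0 0 0 0 0 0 1;0 0 0 0 0 0 1'; python3 - <<'E'
from h import *
import pickle
w=snapshot("wrist");s=snapshot("scene");t=snapshot("top");pickle.dump((w,s,t),open("g3.pkl","wb"))
m=hsv(w,(12,110,60),(38,255,255))
for r in(184,188,192,196,200,204,208,212,230,260,280,300): c=np.flatnonzero(m[r,200:360])+200;print(r,c.tolist())
m=hsv(w,(0,150,30),(8,255,255))|hsv(w,(175,150,30),(180,255,255));n,l,st,ce=cv2.connectedComponentsWithStats(m)
print("red",[st[i].tolist() for i in range(1,n) if st[i,4]>60])
q=sense();R=Rn.from_euler("xyz",q["tcp_rot"],degrees=True)
print("scene predicted ear gap/ctr at ring z",proj(s,[q["tool_pos"]+R.apply([x,0,278]) for x in(16,0,-34,-60)]).round(0).tolist())
m=hsv(s,(12,110,50),(38,255,255));n,l,st,ce=cv2.connectedComponentsWithStats(m)
print("scene brass",[(st[i].tolist(),ce[i].round(1).tolist()) for i in range(1,n) if st[i,4]>30 and 100<ce[i][1]<300])
togo(555.9,-221.9,400)
E
```

```text
time: 9.9
tool_pos: [523.4, 36.3, 385.5]
tcp_rot: [180.0, -0.0, 12.3]
ft_force: [0.9, 0.4, -1.9]
finger_gap: 25.1
grip_force: 49.3
time: 10.4
tool_pos: [523.2, 36.3, 412.6]
tcp_rot: [-180.0, 0.1, 12.3]
ft_force: [0.2, 1.0, -3.1]
finger_gap: 25.1
grip_force: 49.3
184 []
188 [260, 261, 262, 263, 264]
192 [260, 261, 262, 263, 264, 298, 299, 300, 301, 302]
196 [260, 261, 262, 263, 264, 299, 300, 301, 302]
200 [260, 261, 262, 263, 264, 299, 300, 301, 302]
204 [259, 260, 261, 262, 263, 299, 300, 301, 302]
208 []
212 [275, 276, 277, 278, 279, 280, 281, 282, 283, 284, 285]
230 [253, 308]
260 []
280 []
300 []
red [[525, 167, 16, 14, 178], [249, 242, 17, 69, 726], [295, 242, 16, 69, 724]]
scene predicted ear gap/ctr at ring z [[305.0, 228.0], [311.0, 224.0], [324.0, 215.0], [334.0, 208.0]]
scene brass [([172, 119, 13, 13, 133], [178.2, 124.5]), ([255, 181, 9, 6, 38], [259.0, 183.5]), ([311, 204, 29, 30, 210], [327.9, 218.6]), ([309, 209, 8, 9, 34], [311.9, 212.7])]
t 10.55 tool [523.2  36.3 412.6] [-1.80e+02  1.00e-01  1.23e+01] togo(0.1m): [-0.232  2.593  0.125]
```

```bash
python3 -m jog '0.01 0.3 0 0 0 0 1;0.02 0.5 0 0 0 0 1;0.03 0.59 0 0 0 0 1;0.03 0.5 0 0 0 0 1;0.02 0.4 0 0 0 0 1'; python3 -m jog '0 0.2 0 0 0 0 1;0 0.1 0 0 0 0 1;0 0 0.1 0 0 0 1;0 0 0 0 0 0 1;0 0 0 0 0 0 1'; python3 - <<'E'
from h import *
import pickle
w=snapshot("wrist");s=snapshot("scene");q=sense();pickle.dump((w,s,q),open("g4.pkl","wb"))
R=Rn.from_euler("xyz",q["tcp_rot"],degrees=True);T=lambda p:q["tool_pos"]+R.apply(p)
m=hsv(w,(12,110,60),(38,255,255)).astype(bool)
for nm,a,b in(("L",250,270),("R",292,310)):
    rr=[r for r in range(175,215) if m[r,a:b].sum()>=3];print(nm,rr[0],rr[-1],[(np.flatnonzero(m[r,a:b])+a)[[0,-1]].tolist() for r in rr[1::4]])
print("ear end pred rows",[(x,proj(w,[T([x,-16,273]),T([x,16,273])]).round(1).tolist()) for x in(12,16,20)])
m=hsv(s,(12,110,50),(38,255,255));n,l,st,ce=cv2.connectedComponentsWithStats(m)
print("scene brass",[(st[i].tolist(),ce[i].round(1).tolist()) for i in range(1,n) if st[i,4]>25 and 100<ce[i][1]<300])
for r in(22.5,28.5):
    a=np.radians(np.arange(60,301,10));C=np.c_[-34+r*np.cos(a),r*np.sin(a),np.full(len(a),276)];p=proj(s,[T(c) for c in C]);print(r,p.min(0),p.max(0))
u,v=proj(s,[T((-34,0,276))])[0].astype(int);print(u,v)
B=cv2.resize(s["img"][v-45:v+55,u-45:u+45,::-1],None,fx=5,fy=5,interpolation=cv2.INTER_CUBIC)
A=cv2.resize(w["img"][130:296,230:332,::-1],(300,500),interpolation=cv2.INTER_CUBIC)
cv2.imwrite("pics/g4.png",np.hstack([B,A]));print(q["finger_gap"],q["ft_force"])
togo(589.1,-214.7,400,12.3)
E
```

```text
time: 11.18
tool_pos: [583.2, -187.1, 412.8]
tcp_rot: [-180.0, 0.1, 12.3]
ft_force: [-0.4, -0.8, -2.2]
finger_gap: 24.7
grip_force: 49.4
time: 11.8
tool_pos: [589.5, -213.2, 403.6]
tcp_rot: [-180.0, 0.0, 12.4]
ft_force: [-0.2, -0.3, -1.3]
finger_gap: 25.0
grip_force: 49.4
L 188 205 [[260, 265], [260, 264], [260, 264], [260, 265], [260, 262]]
R 189 205 [[297, 303], [298, 302], [298, 302], [298, 302]]
ear end pred rows [(12, [[262.6, 193.1], [300.6, 193.1]]), (16, [[262.5, 188.5], [300.7, 188.5]]), (20, [[262.5, 183.8], [300.8, 183.8]])]
scene brass [([250, 111, 7, 5, 27], [253.0, 112.9]), ([286, 117, 10, 6, 46], [290.3, 119.6]), ([172, 119, 13, 13, 127], [178.3, 124.3]), ([224, 151, 28, 22, 140], [240.1, 162.4]), ([255, 181, 9, 6, 36], [259.0, 183.4])]
22.5 [228.63768359 151.4995568 ] [248.09876404 163.98753018]
28.5 [226.1692203  149.87587695] [250.8026992 165.695059 ]
237 157
25.13244717365732 [-0.13518075 -0.28547181 -0.71553893]
turn(60deg): [ 0.    -0.     0.002]
t 11.9 tool [ 589.6 -213.6  404.1] [180.   -0.   12.4] togo(0.1m): [-0.007  0.01   0.041]
```

View pics/g4.png

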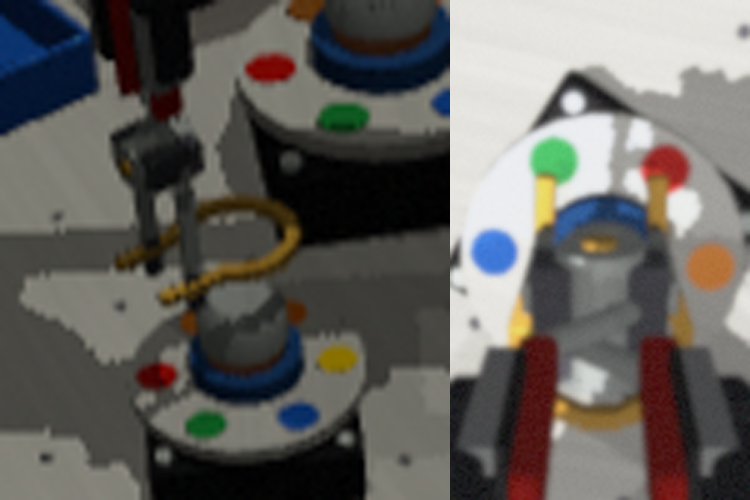

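The scene half shows the ring spread on the tips above the stub, roughly level. The wrist half shows the ears at (545,200) and (657,200), and the ring's back at crop (600,412), which is pixel (281,267). I'll check that against the predicted back of the ring for tilt.

```bash
python3 - <<'E'
from h import *
import pickle
w,s,q=pickle.load(open("g4.pkl","rb"))
R=Rn.from_euler("xyz",q["tcp_rot"],degrees=True);T=lambda p:q["tool_pos"]+R.apply(p)
m=hsv(w,(12,90,40),(38,255,255))
print("back rows wrist",[(c,np.flatnonzero(m[255:290,c])+255) for c in(276,281,286)])
print("wrist pred back in/out top, out bottom",[proj(w,[T([x,0,z])])[0].round(1).tolist() for x,z in((-56.5,273),(-62.5,273),(-62.5,279))])
m=hsv(s,(12,110,50),(38,255,255));n,l,st,ce=cv2.connectedComponentsWithStats(m)
i=[i for i in range(1,n) if 220<st[i,0]<228 and 145<st[i,1]<155][0];print("scene rows at col",[(c,np.flatnonzero(l[:,c]==i).tolist()) for c in(240,244,248,250)])
# outer ring points toward rear(scene): predicted outline, per column
for r,z in((28.5,273),(28.5,279),(22.5,273),(22.5,279)):
    a=np.radians(np.arange(0,360,1));p=proj(s,[T([-34+r*np.cos(t),r*np.sin(t),z]) for t in a])
    print(r,z,[(c,np.sort(p[np.abs(p[:,0]-c)<.4][:,1])[[0,-1]].round(1).tolist()) for c in(240,244,248) if (np.abs(p[:,0]-c)<.4).any()])
# stub top & unit in scene: steel top centre
g=cv2.cvtColor(w["img"],cv2.COLOR_RGB2HSV)
print("wheel axis px wrist",proj(w,[(555.9,-221.9,92),(555.9,-221.9,48)]))
E
```

```text
back rows wrist [(276, array([265, 266, 267, 268, 269, 270, 271, 272])), (281, array([265, 266, 267, 268, 269, 270, 271, 272])), (286, array([265, 266, 267, 268, 269, 270, 271, 272]))]
wrist pred back in/out top, out bottom [[281.5, 266.7], [281.5, 272.7], [281.4, 269.5]]
scene rows at col [(240, [151, 152, 164, 165, 166, 167]), (244, [152, 153, 163, 164, 165, 166]), (248, [154, 155, 160, 161, 162, 163, 164, 165]), (250, [155, 156, 157, 158, 159, 160, 161, 162, 163])]
28.5 273 [(240, [148.8, 164.6]), (244, [149.4, 163.5]), (248, [151.2, 161.4])]
28.5 279 [(240, [150.9, 166.8]), (244, [151.5, 165.8]), (248, [153.1, 163.6])]
22.5 273 [(240, [150.5, 162.8]), (244, [151.3, 161.6]), (248, [154.5, 157.9])]
22.5 279 [(240, [152.6, 165.0]), (244, [153.3, 163.8]), (248, [156.3, 160.4])]
wheel axis px wrist [[282.06192211 229.06531025]
 [281.7484496  215.68674892]]
```

```bash
python3 - <<'E'
from h import *
import pickle
w1=pickle.load(open("w1.pkl","rb"));w,s,q=pickle.load(open("g4.pkl","rb"))
rng={"green":((45,90,40),(85,255,255)),"blue":((105,120,60),(118,255,255)),"red":((0,150,60),(6,255,255)),"orange":((7,100,60),(20,255,255))}
def cen(im,near,lo,hi):
    m=hsv(im,lo,hi);n,l,st,ce=cv2.connectedComponentsWithStats(m)
    c=[(np.hypot(*(ce[i]-near)),i) for i in range(1,n) if st[i,4]>40];i=min(c)[1];return ce[i],st[i]
f=lambda x,y:(230+(x-450)/300*102,130+y/500*166)
ctr=np.array([555.85,-222.24])
for k,a,b in(("green",(250,95),f(553,162)),("blue",(228,130),f(493,252)),("orange",(308,137),f(711,267))):
    c1,s1=cen(w1,a,*rng[k]);c2,s2=cen(w,b,*rng[k])
    P1=ray(w1,c1,48)[0,:2];P2=ray(w,c2,48)[0,:2];print(k,s1[4],s2[2:],P1.round(1),P2.round(1),(P2-P1).round(2),np.linalg.norm(P2-ctr).round(1))
E
```

```text
green 236 [ 15  15 164] [ 589.5 -195.1] [ 589.9 -195.3] [ 0.47 -0.15] 43.5
blue 204 [ 14  14 155] [ 550.  -179.4] [ 549.7 -179.4] [-0.31  0.03] 43.3
orange 197 [ 16  15 193] [ 562.2 -263.6] [ 562.1 -263.8] [-0.11 -0.19] 42.0
```

```bash
python3 -m jog '-0.006 0.008 0 0 0 0 1;0 0 0.1 0 0 0 1;0 0 0.1 0 0 0 1;0 0 0.08 0 0 0 1;0 0 0 0 0 0 1'; python3 -m jog '0 0 0.03 0 0 0 1;0 0 0.03 0 0 0 1;0 0 0.03 0 0 0 1;0 0 0 0 0 0 1;0 0 0 0 0 0 1'; python3 -c "
from h import *
togo(589.2,-214.5,340,12.3)"
```

```text
time: 12.52
tool_pos: [588.8, -215.1, 374.1]
tcp_rot: [-179.9, 0.1, 12.3]
ft_force: [0.4, -0.5, -1.6]
finger_gap: 24.7
grip_force: 49.4
time: 13.15
tool_pos: [589.1, -215.3, 366.8]
tcp_rot: [180.0, -0.0, 12.3]
ft_force: [0.2, 1.1, -1.6]
finger_gap: 25.2
grip_force: 49.4
turn(60deg): [ 0.    -0.     0.001]
t 13.15 tool [ 589.1 -215.3  366.8] [180.   -0.   12.3] togo(0.1m): [ 0.002 -0.007  0.268]
```

```bash
python3 -m jog '0.002 -0.005 0.01 0 0 0 1;0 0 0.02 0 0 0 1;0 0 0.02 0 0 0 1;0 0 0 0 0 0 1;0 0 0 0 0 0 1'; python3 -m jog '0 0 0.02 0 0 0 1;0 0 0.02 0 0 0 1;0 0 0 0 0 0 1;0 0 0 0 0 0 1'
```

```text
time: 13.78
tool_pos: [589.2, -214.7, 361.7]
tcp_rot: [180.0, -0.0, 12.3]
ft_force: [0.9, 0.1, -2.6]
finger_gap: 24.9
grip_force: 49.4
time: 14.28
tool_pos: [589.2, -214.7, 357.7]
tcp_rot: [-180.0, 0.0, 12.3]
ft_force: [-0.3, 1.4, -1.8]
finger_gap: 24.6
grip_force: 49.4
```

```bash
python3 -m jog '0 0 0.03 0 0 0 1;0 0 0.03 0 0 0 1;0 0 0 0 0 0 1;0 0 0 0 0 0 1'; python3 -m jog '0 0 0.02 0 0 0 1;0 0 0.02 0 0 0 1;0 0 0 0 0 0 1;0 0 0 0 0 0 1'; python3 - <<'E'
from h import *
import pickle
w=snapshot("wrist");s=snapshot("scene");q=sense();pickle.dump((w,s,q),open("g5.pkl","wb"));print(q["ft_force"],q["wrist_torque"])
R=Rn.from_euler("xyz",q["tcp_rot"],degrees=True);T=lambda p:q["tool_pos"]+R.apply(p)
m=hsv(w,(12,110,60),(38,255,255)).astype(bool)
for nm,a,b in(("L",250,270),("R",292,310)):
    rr=[r for r in range(175,215) if m[r,a:b].sum()>=3];print(nm,rr[0],rr[-1],[(np.flatnonzero(m[r,a:b])+a)[[0,-1]].tolist() for r in rr[1::4]])
m=hsv(w,(12,90,40),(38,255,255));print("back",np.flatnonzero(m[255:290,281])+255)
E
```

```text
time: 14.78
tool_pos: [589.2, -214.7, 351.6]
tcp_rot: [-180.0, 0.0, 12.3]
ft_force: [-0.2, 0.5, -2.4]
finger_gap: 25.3
grip_force: 49.4
time: 15.28
tool_pos: [589.2, -214.7, 347.7]
tcp_rot: [-180.0, 0.0, 12.3]
ft_force: [-0.6, -0.7, -1.5]
finger_gap: 25.0
grip_force: 49.4
[-0.38110918  0.74885626 -2.26688158] [ 0.04106282  0.01840606 -0.00211655]
L 188 205 [[259, 265], [259, 265], [259, 265], [258, 265], [259, 262]]
R 189 205 [[298, 303], [297, 303], [297, 303], [298, 304]]
back [270 271 272]
```

```bash
python3 -m jog '0 0 0.02 0 0 0 1;0 0 0.02 0 0 0 1;0 0 0 0 0 0 1;0 0 0 0 0 0 1'; for i in 1 2 3; do python3 -m jog '0 0 0.01 0 0 0 1;0 0 0 0 0 0 1;0 0 0 0 0 0 1'|sed -n '2p;4p'; done
```

```text
time: 15.88
tool_pos: [589.2, -214.7, 343.7]
tcp_rot: [-180.0, 0.0, 12.3]
ft_force: [0.6, 0.8, -1.7]
finger_gap: 25.0
grip_force: 49.4
tool_pos: [589.2, -214.7, 342.7]
ft_force: [-0.5, 0.2, -2.5]
tool_pos: [589.2, -214.7, 341.7]
ft_force: [-0.9, -0.3, -2.0]
tool_pos: [589.2, -214.7, 340.7]
ft_force: [-0.2, -0.8, -1.5]
```

```bash
for i in 1 2 3 ; do out=$(python3 -m jog '0 0 0.005 0 0 0 1;0 0 0 0 0 0 1;0 0 0 0 0 0 1'); echo "$out"|sed -n '2p;4p'; done
```

```text
tool_pos: [589.2, -214.7, 340.2]
ft_force: [-0.5, 0.6, -1.7]
tool_pos: [589.3, -214.7, 339.8]
ft_force: [-0.8, 0.7, -1.8]
tool_pos: [589.3, -214.7, 339.3]
ft_force: [0.8, -0.4, -0.4]
```

```bash
for i in 1 2 ; do python3 -m jog '0 0 0.005 0 0 0 1;0 0 0 0 0 0 1;0 0 0 0 0 0 1'|sed -n '2p;4p';for j in 1 2; do python3 -m jog '0 0 0 0 0 0 1' |sed -n '4p'; done; python3 -c "
from h import *
print(sense()['wrist_torque'])"; done
```

```text
tool_pos: [589.2, -214.7, 338.7]
ft_force: [-0.6, -0.4, 0.5]
ft_force: [0.2, 0.1, -0.3]
ft_force: [0.8, -0.7, -1.3]
[-0.00968918 -0.07234335  0.03005146]
tool_pos: [589.2, -214.7, 338.3]
ft_force: [0.2, 0.2, 0.8]
ft_force: [0.0, 0.2, 0.7]
ft_force: [1.1, -0.6, 0.1]
[-0.0427801  -0.09820618 -0.03606871]
```

```bash
python3 - <<'E'
from h import *
import pickle
w,s=snapshot("wrist"),snapshot("scene");q=sense();pickle.dump((w,s,q),open("g6.pkl","wb"))
def rep(w,s,q,nm):
    R=Rn.from_euler("xyz",q["tcp_rot"],degrees=True);T=lambda p:q["tool_pos"]+R.apply(p)
    m=hsv(w,(12,110,60),(38,255,255)).astype(bool);print(nm)
    for a,b in((250,270),(292,310)):
        rr=[r for r in range(175,215) if m[r,a:b].sum()>=3];print(" ear rows",rr[0],rr[-1])
    m=hsv(w,(12,90,40),(38,255,255));print(" back",[(np.flatnonzero(m[258:280,c])+258).tolist() for c in(272,276,281,286,290)])
    m=hsv(s,(15,110,50),(38,255,255))
    # near ring side y=+25.. (toward camera) and ear ends, ring-frame points -> scene
    for lab,p in(("earL end",(16,-19)),("earR end",(16,19)),("sideL",(-34,-25.5)),("sideR",(-34,25.5)),("back",(-59.5,0))):
        t=proj(s,[T([*p,273])])[0];b=proj(s,[T([*p,279])])[0];c=int(round(t[0]))
        rr=np.flatnonzero(m[int(t[1])-8:int(t[1])+12,c])+int(t[1])-8
        print(" ",lab,"col",c,"pred top/bot",t[1].round(1),b[1].round(1),"brass rows",rr.tolist())
rep(*pickle.load(open("g4.pkl","rb")),"g4");rep(w,s,q,"g6")
print(q["tool_pos"])
E
for i in 1 2 3 4; do python3 -m jog '0 0 0 0 0 0 1' >/dev/null; python3 -c "
from h import *
s=sense();print(s['ft_force'].round(1),s['wrist_torque'].round(3))"; done
```

```text
g4
 ear rows 188 205
 ear rows 189 205
 back [[264, 265, 266, 267, 268, 269, 270], [265, 266, 267, 268, 269, 270, 271, 272], [265, 266, 267, 268, 269, 270, 271, 272], [265, 266, 267, 268, 269, 270, 271, 272], [262, 263, 264, 265, 266, 267, 268, 269, 270]]
  earL end col 224 pred top/bot 170.5 172.6 brass rows [170, 171]
  earR end col 214 pred top/bot 162.2 164.3 brass rows []
  sideL col 245 pred top/bot 162.0 164.2 brass rows [163, 164, 165, 166]
  sideR col 231 pred top/bot 151.4 153.5 brass rows []
  back col 247 pred top/bot 151.9 154.0 brass rows [153, 154, 161, 162]
g6
 ear rows 188 205
 ear rows 188 205
 back [[], [276], [276], [275, 276], [274, 275, 276]]
  earL end col 228 pred top/bot 192.7 194.7 brass rows [192, 193, 194]
  earR end col 218 pred top/bot 184.4 186.3 brass rows []
  sideL col 247 pred top/bot 184.2 186.2 brass rows [183, 184, 185, 186]
  sideR col 234 pred top/bot 173.5 175.5 brass rows []
  back col 249 pred top/bot 174.1 176.0 brass rows [172, 173, 181, 182, 183, 184, 185]
[ 589.23545018 -214.70737316  338.25490943]
[ 0.  -1.5  1.1] [-0.029 -0.053  0.058]
[-0.1  0.5  1. ] [-0.002 -0.028  0.068]
[0.3 0.6 0.6] [-0.023 -0.057  0.001]
[-0.1 -0.2  0.8] [-0.041 -0.035 -0.044]
```

```bash
python3 - <<'E'
from h import *
import pickle
for n in("g4","g5","g6"):
    w,s,q=pickle.load(open(n+".pkl","rb"));h=cv2.cvtColor(w["img"],cv2.COLOR_RGB2HSV)
    print(n,[(r,*h[r,281].tolist()) for r in range(256,284,1)])
s=pickle.load(open("g6.pkl","rb"))[1];h=cv2.cvtColor(s["img"],cv2.COLOR_RGB2HSV)
for c in(238,243,247): print("scene",c,[(r,*h[r,c].tolist()) for r in range(168,198)])
P=lambda z,r:[proj(s,[(556+r*np.cos(a),-221.8+r*np.sin(a),z)])[0].round(1).tolist() for a in(1.066,-2.075)]
print("near/far rim: hub60",P(60,26.5),"hub48",P(48,26.5),"ring60",P(60,28.5),"ring66",P(66,28.5),"ring in66",P(66,22.5),"steel top",P(92,14))
E
```

```text
g4 [(256, 78, 6, 198), (257, 68, 5, 194), (258, 54, 7, 191), (259, 53, 6, 180), (260, 53, 7, 153), (261, 60, 4, 133), (262, 26, 15, 123), (263, 18, 27, 115), (264, 20, 70, 98), (265, 20, 132, 93), (266, 19, 150, 100), (267, 18, 152, 116), (268, 20, 164, 129), (269, 19, 163, 139), (270, 19, 160, 139), (271, 18, 144, 138), (272, 18, 105, 134), (273, 17, 48, 133), (274, 19, 21, 132), (275, 34, 14, 132), (276, 21, 13, 138), (277, 23, 14, 146), (278, 19, 14, 146), (279, 15, 11, 145), (280, 25, 11, 144), (281, 26, 12, 143), (282, 18, 9, 146), (283, 26, 12, 148)]
g5 [(256, 72, 6, 206), (257, 60, 5, 206), (258, 70, 8, 203), (259, 75, 5, 198), (260, 60, 4, 186), (261, 72, 7, 171), (262, 66, 9, 138), (263, 60, 6, 122), (264, 70, 6, 119), (265, 75, 9, 116), (266, 80, 7, 112), (267, 90, 5, 106), (268, 23, 11, 97), (269, 19, 57, 99), (270, 19, 110, 118), (271, 19, 127, 129), (272, 18, 100, 135), (273, 17, 51, 130), (274, 18, 23, 132), (275, 12, 10, 131), (276, 18, 10, 132), (277, 30, 8, 132), (278, 20, 12, 130), (279, 36, 10, 129), (280, 15, 12, 131), (281, 23, 8, 127), (282, 30, 6, 129), (283, 2
[... 1911 characters left out ...]
71), (176, 45, 15, 67), (177, 45, 16, 64), (178, 45, 17, 61), (179, 45, 17, 59), (180, 40, 14, 56), (181, 45, 19, 55), (182, 19, 84, 64), (183, 19, 180, 99), (184, 20, 195, 124), (185, 20, 197, 105), (186, 20, 203, 54), (187, 18, 165, 48), (188, 109, 170, 24), (189, 109, 208, 27), (190, 107, 224, 33), (191, 60, 4, 70), (192, 27, 20, 113), (193, 40, 7, 109), (194, 106, 46, 105), (195, 108, 78, 104), (196, 106, 36, 105), (197, 27, 20, 115)]
near/far rim: hub60 [[239.8, 188.2], [241.4, 173.2]] hub48 [[240.3, 192.1], [241.8, 177.1]] ring60 [[239.7, 188.8], [241.5, 172.7]] ring66 [[239.5, 186.8], [241.3, 170.7]] ring in66 [[239.7, 185.1], [241.1, 172.4]] steel top [[239.0, 174.0], [239.9, 166.1]]
```

The wrist camera shows the ring's back edge moved from row 272.5 to 277, so the back has risen about 8 mm relative to the tips. It dragged on the steel while going down, so the ring sits about 1.5 mm too far forward along tool x. I'll back up, re-measure and correct.

```bash
cat > back.py <<'E'
from h import *
w=snapshot("wrist");h=cv2.cvtColor(w["img"],cv2.COLOR_RGB2HSV).astype(float)
S=h[:,:,1]*((h[:,:,0]>12)&(h[:,:,0]<30))
o=[]
for c in range(274,290):
    r=np.flatnonzero(S[262:290,c]>50)
    if len(r): o.append((r[0]+262,r[-1]+262))
print("back in/out rows",np.median(o,axis=0) if o else None)
m=hsv(w,(12,110,60),(38,255,255)).astype(bool)
print("ears",[[r for r in range(175,215) if m[r,a:b].sum()>=3][0] for a,b in((250,270),(292,310))],[(np.flatnonzero(m[196,a:b])+a)[[0,-1]].tolist() for a,b in((250,270),(292,310))])
q=sense();print(q["time"],q["tool_pos"].round(1),q["tcp_rot"].round(1),q["ft_force"].round(1))
E
python3 back.py; python3 -m jog '0 0 -0.04 0 0 0 1;0 0 -0.04 0 0 0 1;0 0 0 0 0 0 1;0 0 0 0 0 0 1'>/dev/null; python3 back.py;  python3 -m jog '0 0 -0.06 0 0 0 1;0 0 -0.06 0 0 0 1;0 0 0 0 0 0 1;0 0 0 0 0 0 1'>/dev/null; python3 back.py
```

```text
back in/out rows [275. 277.]
ears [188, 188] [[259, 266], [298, 304]]
20.025 [ 589.2 -214.7  338.2] [180.   -0.   12.3] [0.8 0.6 0.8]
back in/out rows [270. 275.]
ears [188, 189] [[259, 265], [297, 303]]
20.575 [ 589.2 -214.7  346. ] [-180.     0.    12.3] [ 0.1  0.5 -1.8]
back in/out rows [267. 275.]
ears [188, 188] [[259, 265], [297, 303]]
21.125 [ 589.2 -214.7  358.1] [-180.     0.    12.3] [ 0.2  0.4 -1.7]
```

```bash
python3 -m jog '0 0 -0.1 0 0 0 1;0 0 -0.1 0 0 0 1;0 0 -0.07 0 0 0 1;0 0 0 0 0 0 1;0 0 0 0 0 0 1'>/dev/null; python3 back.py; cat > lev.py <<'E'
from h import *
import pickle,sys
def lev(s,q,yaw,tip=None):
    R=Rn.from_euler("xyz",q["tcp_rot"],degrees=True);tp=q["tool_pos"]+R.apply([0,0,281])
    u=np.array([np.cos(np.radians(yaw)),np.sin(np.radians(yaw)),0]);n=np.array([-u[1],u[0],0])
    h=cv2.cvtColor(s["img"],cv2.COLOR_RGB2HSV).astype(float);S=h[:,:,1]*((h[:,:,0]>12)&(h[:,:,0]<30))
    # brass mid-line along the vertical image column vs a level ring at tip height + 3.5 mm
    for lab,x,y in(("earN",14,19),("earN",6,20),("nearside",-24,24),("nearside",-34,25.5),("nearside",-44,23.5),("backnear",-54,16),("back",-59.5,0),("backfar",-56,-13)):
        P=tp+u*x+n*y+[0,0,4];p=proj(s,[P])[0];g=proj(s,[P+[0,0,10]])[0];k=(p[1]-g[1])/10
        c=int(round(p[0]));r0=int(p[1])-6;col=S[r0:r0+13,c];wt=np.where(col>90,1.,0)
        if wt.sum(): print(lab,x,y,"px",p.round(1),"brass rows",(np.flatnonzero(wt)+r0).tolist(),"dz mm",round((p[1]-(np.flatnonzero(wt).mean()+r0))/k,1))
if __name__=="__main__":
    w,s,q=pickle.load(open("g4.pkl","rb"));print("g4");lev(s,q,12.3)
    s=snapshot("scene");q=sense();print("now");lev(s,q,12.3);save(s,"lev")
E
python3 lev.py
```

```text
back in/out rows [267. 275.]
ears [188, 188] [[260, 264], [298, 303]]
21.8 [ 589.1 -214.7  384.7] [-180.     0.    12.3] [-0.4 -0.4 -1.4]
g4
earN 14 19 px [225.4 171.5] brass rows [170, 171, 172] dz mm 1.4
earN 6 20 px [228.7 170.1] brass rows [168, 169, 170, 171, 174, 175, 176] dz mm -4.8
nearside -24 24 px [241.  165.1] brass rows [164, 165, 166, 167] dz mm -1.2
nearside -34 25.5 px [245.  163.5] brass rows [163, 164, 165, 166] dz mm -2.9
nearside -44 23.5 px [248.1 161.1] brass rows [155, 156, 157, 158, 159, 160, 161, 162, 163, 164, 165] dz mm 3.1
backnear -54 16 px [249.6 157.7] brass rows [153, 154, 155, 156, 157, 158, 159, 160, 161, 162, 163] dz mm -1.0
back -59.5 0 px [247.1 153.3] brass rows [152, 153, 154, 155, 156, 157] dz mm -3.2
backfar -56 -13 px [242.3 151.3] brass rows [151, 152, 153] dz mm -1.8
now
earN 14 19 px [226.6 178. ] brass rows [176, 177, 178, 179] dz mm 1.5
earN 6 20 px [229.9 176.6] brass rows [174, 175, 176, 177] dz mm 3.3
nearside -24 24 px [241.9 171.6] brass rows [170, 171, 172, 173] dz mm 0.3
nearside -34 25.5 px [245.9 170. ] brass rows [168, 169, 170, 171, 172] dz mm -0.1
nearside -44 23.5 px [248.9 167.6] brass rows [161, 162, 163, 164, 165, 166, 167, 168, 169, 170, 171, 172, 173] dz mm 1.8
backnear -54 16 px [250.4 164.2] brass rows [158, 159, 160, 161, 162, 163, 164, 165, 166, 167, 168, 169] dz mm 1.9
back -59.5 0 px [247.9 159.8] brass rows [156, 157, 158, 159, 160, 161] dz mm 3.8
backfar -56 -13 px [243.2 157.8] brass rows [156, 157, 158, 159] dz mm 1.0
```

At g4 the ring was drooping about 3° at the back. The hub touched the back first and rotated it up, and lifting has now left it level. The centring is fine. The underside is about TCP − 279.5, so I'll go down again and stop near TCP 340.4.

```bash
python3 -m jog '0 0 0.1 0 0 0 1;0 0 0.1 0 0 0 1;0 0 0.06 0 0 0 1;0 0 0 0 0 0 1;0 0 0 0 0 0 1'|sed -n '2p;4p'; python3 back.py; python3 -m jog '0 0 0.04 0 0 0 1;0 0 0.04 0 0 0 1;0 0 0.04 0 0 0 1;0 0 0 0 0 0 1;0 0 0 0 0 0 1'|sed -n '2p;4p'; python3 back.py; python3 -m jog '0 0 0.03 0 0 0 1;0 0 0.015 0 0 0 1;0 0 0.012 0 0 0 1;0 0 0 0 0 0 1;0 0 0 0 0 0 1'|sed -n '2p;4p'; python3 back.py; python3 lev.py | sed -n '/now/,$p'
```

```text
tool_pos: [589.3, -214.7, 359.5]
ft_force: [-0.5, 0.6, -1.9]
back in/out rows [267. 275.]
ears [188, 188] [[259, 265], [297, 303]]
22.525 [ 589.3 -214.8  359.7] [180.   -0.   12.3] [-0.3  0.1 -2.1]
tool_pos: [589.2, -214.7, 347.2]
ft_force: [0.3, -0.1, -2.6]
back in/out rows [270. 275.]
ears [188, 188] [[259, 265], [297, 304]]
23.2 [ 589.3 -214.7  347.4] [180.   -0.   12.3] [-0.3 -0.3 -1.4]
tool_pos: [589.2, -214.7, 341.5]
ft_force: [0.5, -0.8, -1.5]
back in/out rows [273. 275.]
ears [188, 189] [[259, 266], [298, 304]]
23.875 [ 589.2 -214.7  341.6] [180.   -0.   12.3] [ 1.2 -0.4 -2.3]
now
earN 14 19 px [228.5 192.5] brass rows [191, 192, 193] dz mm 1.6
earN 6 20 px [231.6 191.2] brass rows [189, 190, 191, 192] dz mm 2.0
nearside -24 24 px [243.3 186.1] brass rows [184, 185, 186, 187, 188] dz mm 0.3
nearside -34 25.5 px [247.1 184.5] brass rows [183, 184, 185, 186] dz mm -0.1
nearside -44 23.5 px [250.  182.1] brass rows [176, 177, 178, 179, 180, 181, 182, 183, 184] dz mm 6.4
backnear -54 16 px [251.4 178.6] brass rows [172, 173, 174, 175, 176, 177, 178, 179, 180, 181, 182, 183] dz mm 3.4
back -59.5 0 px [249.1 174.3] brass rows [172, 173, 174] dz mm 3.9
```

```bash
cat > f.py <<'E'
from h import *
q=sense();print(q["tool_pos"][2].round(2),q["ft_force"].round(1),q["wrist_torque"].round(3))
E
python3 f.py; for i in 1 2 3; do python3 -m jog '0 0 0.004 0 0 0 1;0 0 0 0 0 0 1' >/dev/null; python3 f.py; for j in 1 2 3; do python3 -m jog '0 0 0 0 0 0 1'>/dev/null; python3 f.py; done; done; python3 back.py
```

```text
341.62 [ 0.4  0.2 -1.8] [0.022 0.024 0.002]
341.04 [ 0.4 -0.7 -1.6] [ 0.009 -0.037  0.029]
341.09 [ 0.4  0.3 -2.3] [-0.034 -0.064 -0.02 ]
341.12 [ 0.4 -0.6 -1.9] [ 0.053 -0.031 -0.018]
341.08 [ 0.2  0.2 -2.1] [-0.01   0.01  -0.002]
340.63 [-0.5  0.3 -2.2] [ 0.05  -0.     0.065]
340.67 [-0.2  0.2 -2.3] [ 0.012 -0.01   0.007]
340.72 [-0.7 -0.1 -1.3] [0.039 0.016 0.001]
340.7 [ 0.   0.6 -2.5] [-0.013 -0.047  0.017]
340.22 [ 0.6  0.5 -1.8] [ 0.007  0.011 -0.022]
340.32 [-0.6  0.2 -1.4] [ 0.02  -0.053 -0.034]
340.32 [ 0.   0.4 -2.6] [-0.018 -0.018 -0.048]
340.32 [-0.4  0.  -2. ] [-0.002 -0.002 -0.059]
back in/out rows [274. 275.]
ears [188, 189] [[259, 266], [298, 304]]
25.85 [ 589.2 -214.7  340.3] [-180.     0.    12.3] [-0.6  0.2 -1.9]
```

```bash
for i in 1 2 3; do python3 -m jog '0 0 0.004 0 0 0 1;0 0 0 0 0 0 1' >/dev/null; python3 f.py; for j in 1 2 3; do python3 -m jog '0 0 0 0 0 0 1'>/dev/null; python3 f.py; done; done; python3 back.py; python3 lev.py | sed -n '/now/,$p'
```

```text
339.82 [ 0.5 -0.1 -2. ] [-0.046  0.     0.013]
339.86 [ 0.5 -0.3 -2.1] [-0.058  0.028  0.013]
339.9 [ 0.2 -0.4 -1.3] [ 0.034 -0.027  0.017]
339.91 [-0.6  0.2 -1.6] [-0.025 -0.017  0.005]
339.44 [-0.3  0.2 -2.4] [-0.004 -0.004 -0.018]
339.49 [-0.3  0.3 -1.6] [ 0.029 -0.027  0.023]
339.5 [ 0.7 -1.1 -2.1] [-0.029 -0.012 -0.018]
339.53 [-0.4 -0.7 -2. ] [-0.025 -0.002  0.002]
339.11 [ 0.4  0.2 -1.6] [ 0.009 -0.039  0.011]
339.11 [-0.1  1.  -1.9] [ 0.024 -0.015  0.01 ]
339.1 [ 0.3  0.4 -2.5] [ 0.059 -0.006 -0.02 ]
339.11 [-0.5 -0.5 -1.2] [-0.033 -0.041 -0.011]
back in/out rows [274. 275.]
ears [188, 188] [[259, 266], [298, 304]]
27.775 [ 589.2 -214.7  339.1] [180.   -0.   12.3] [ 0.4 -0.2 -1.6]
now
earN 14 19 px [228.6 193.3] brass rows [191, 192, 193, 194] dz mm 2.6
earN 6 20 px [231.7 192. ] brass rows [190, 191, 192, 193] dz mm 1.4
nearside -24 24 px [243.4 186.9] brass rows [185, 186, 187, 188] dz mm 1.2
nearside -34 25.5 px [247.2 185.3] brass rows [183, 184, 185, 186, 187] dz mm 0.8
nearside -44 23.5 px [250.1 182.9] brass rows [176, 177, 179, 180, 181, 182, 183, 184, 185] dz mm 6.5
backnear -54 16 px [251.5 179.4] brass rows [173, 174, 175, 176, 177, 178, 179, 180, 181, 182, 183] dz mm 4.4
back -59.5 0 px [249.2 175.1] brass rows [172, 173, 174, 175, 181] dz mm 0.3
```

```bash
for i in 1 2 3; do python3 -m jog '0 0 0.004 0 0 0 1;0 0 0 0 0 0 1' >/dev/null; python3 f.py; for j in 1 2 3; do python3 -m jog '0 0 0 0 0 0 1'>/dev/null; python3 f.py; done; done; python3 back.py
```

```text
338.77 [ 0.1  0.6 -0.8] [ 0.013 -0.062 -0.05 ]
338.79 [ 1.3 -0.1 -1.2] [-0.006 -0.028  0.006]
338.78 [-0.5 -0.1 -1.3] [ 0.024 -0.022  0.006]
338.75 [ 0.5 -0.4 -0.8] [ 0.019 -0.078 -0.01 ]
338.4 [-0.2  0.4 -0.4] [-0.016 -0.015 -0.022]
338.4 [ 0.1  0.  -0.4] [ 0.06  -0.02   0.026]
338.37 [ 1.1 -0.8 -1.1] [ 0.016 -0.043  0.006]
338.34 [ 0.   0.6 -1.1] [-0.038 -0.088 -0.011]
338.22 [-0.1 -0.4  1.9] [ 0.025 -0.059 -0.028]
338.16 [-0.3 -0.6  1.9] [ 0.027 -0.036 -0.004]
338.16 [0.1 0.2 2.4] [ 0.051 -0.056 -0.044]
338.15 [0.9 1.  2.7] [-0.002 -0.075 -0.018]
back in/out rows [275. 277.]
ears [189, 188] [[259, 266], [297, 303]]
29.75 [ 589.3 -214.8  338.1] [180.   -0.   12.3] [0.7 0.5 3. ]
```

First light contact is at TCP ≈ 338.9, which puts the underside at TCP − 279. I'll lift to re-level the ring as before, then settle at about 339.7 (underside ≈ 60.7).

```bash
python3 -m jog '0 0 -0.04 0 0 0 1;0 0 -0.04 0 0 0 1;0 0 -0.04 0 0 0 1;0 0 0 0 0 0 1;0 0 0 0 0 0 1'>/dev/null; python3 back.py; python3 -m jog '0 0 0.04 0 0 0 1;0 0 0.04 0 0 0 1;0 0 0.02 0 0 0 1;0 0 0.003 0 0 0 1;0 0 0 0 0 0 1'>/dev/null; python3 -m jog '0 0 0 0 0 0 1;0 0 0 0 0 0 1' >/dev/null; python3 f.py; python3 back.py; python3 lev.py | sed -n '/now/,$p'
```

```text
back in/out rows [268. 275.]
ears [188, 189] [[259, 265], [297, 303]]
30.425 [ 589.1 -214.7  349.7] [-180.     0.    12.3] [-0.3  0.9 -0.7]
339.73 [ 0.9  0.3 -2.5] [ 0.002  0.017 -0.008]
back in/out rows [274. 275.]
ears [188, 189] [[259, 266], [298, 303]]
31.35 [ 589.2 -214.7  339.7] [180.   -0.   12.3] [-0.3  0.5 -2.4]
now
earN 14 19 px [228.6 193.2] brass rows [191, 192, 193, 194] dz mm 2.1
earN 6 20 px [231.7 191.8] brass rows [190, 191, 192, 193] dz mm 0.9
nearside -24 24 px [243.4 186.7] brass rows [184, 185, 186, 187, 188] dz mm 2.2
nearside -34 25.5 px [247.2 185.1] brass rows [183, 184, 185, 186, 187] dz mm 0.3
nearside -44 23.5 px [250.1 182.7] brass rows [176, 177, 179, 180, 181, 182, 183, 184, 185] dz mm 6.0
backnear -54 16 px [251.5 179.3] brass rows [173, 174, 175, 176, 177, 178, 179, 180, 181, 182, 183] dz mm 3.8
back -59.5 0 px [249.1 174.9] brass rows [172, 173, 174, 175] dz mm 4.3
```

Re-checking the evidence: the ring's apparent length from the wrist camera was 79.4 mm at g4, against about 79 mm expected, and is about 82 mm now. The contact heights fit too. So the ring was level at g4 and its back is now about 4.5 mm high (≈4.2°). I'll tilt the tool 4.2° about the tips to lay the ring level, done 2 mm higher.

```bash
python3 -m jog '0 0 -0.02 0 0 0 1;-0.068 0 0.001 0 0.0233 0 1;-0.068 0 0.001 0 0.0233 0 1;-0.068 0 0.001 0 0.0233 0 1;0 0 0 0 0 0 1'>/dev/null;python3 -m jog '0 0 0 0 0 0 1;0 0 0 0 0 0 1'; python3 back.py; python3 lev.py | sed -n '/now/,$p'; python3 -c "
from h import *
q=sense();R=Rn.from_euler('xyz',q['tcp_rot'],degrees=True);print('tip',q['tool_pos']+R.apply([0,0,280]),R.as_matrix()[:,2])"
```

```text
time: 32.28
tool_pos: [569.5, -219.0, 340.9]
tcp_rot: [180.0, -4.2, 12.3]
ft_force: [0.8, -0.6, -2.2]
finger_gap: 25.1
grip_force: 49.4
back in/out rows [273. 275.]
ears [189, 189] [[259, 266], [298, 303]]
32.325 [ 569.5 -219.   340.8] [180.   -4.2  12.3] [-0.9 -1.  -2. ]
now
earN 14 19 px [228.4 192.7] brass rows [190, 191, 192, 193] dz mm 3.5
earN 6 20 px [231.5 191.3] brass rows [189, 190, 191, 192] dz mm 2.4
nearside -24 24 px [243.2 186.2] brass rows [184, 185, 186, 187, 188] dz mm 0.6
nearside -34 25.5 px [247.1 184.6] brass rows [183, 184, 185, 186, 187] dz mm -1.3
nearside -44 23.5 px [250.  182.2] brass rows [176, 177, 181, 182, 183, 184, 185] dz mm 3.3
backnear -54 16 px [251.4 178.7] brass rows [172, 173, 174, 175, 176, 177, 178, 179, 180, 181, 182, 183, 184] dz mm 2.2
back -59.5 0 px [249.  174.4] brass rows [172, 173, 174, 175] dz mm 2.7
tip [ 589.46236118 -214.58276066   61.47838159] [ 0.07131958  0.01567959 -0.99733027]
```

```bash
python3 -m jog '-0.0007 0 0.01 0 0 0 1;0 0 0 0 0 0 1;0 0 0 0 0 0 1' >/dev/null; python3 f.py; for i in 1 2 3; do python3 -m jog '-0.0003 0 0.004 0 0 0 1;0 0 0 0 0 0 1' >/dev/null; python3 f.py; for j in 1 2 3; do python3 -m jog '0 0 0 0 0 0 1'>/dev/null; python3 f.py; done; done; python3 back.py
```

```text
339.77 [ 0.2 -0.3 -2.3] [ 0.005  0.051 -0.018]
339.37 [-0.4 -0.4 -1.8] [0.024 0.047 0.035]
339.44 [-0.2  0.2 -1.5] [0.022 0.021 0.042]
339.41 [ 0.4 -0.6 -2.3] [0.041 0.03  0.055]
339.4 [-0.9  0.3 -1.9] [ 0.004  0.019 -0.062]
338.94 [ 0.1 -1.3 -2.1] [-0.004  0.026  0.023]
339.01 [-0.   0.3 -1.6] [ 0.008  0.027 -0.054]
338.98 [ 0.4  0.1 -1.3] [ 0.022 -0.036 -0.03 ]
338.99 [-0.1  0.2 -2.7] [ 0.001 -0.029 -0.01 ]
338.72 [ 0.3  0.4 -1.2] [0.065 0.04  0.001]
338.73 [ 0.3  0.  -0.8] [-0.002 -0.017  0.   ]
338.68 [ 0.2  0.6 -2. ] [ 0.048  0.057 -0.028]
338.63 [-0.4  1.  -1. ] [ 0.03   0.06  -0.037]
back in/out rows [274. 277.]
ears [189, 189] [[259, 266], [298, 303]]
34.675 [ 569.3 -219.1  338.6] [180.   -4.2  12.3] [ 0.3 -0.9  0. ]
```

```bash
cat > sub.py <<'E'
from h import *
import pickle,sys
C=np.array([556,-221.8])
def prof(s): 
    im=s["img"].astype(float);return (im[:,:,0]-im[:,:,2])/(im.max(2)+8)
def cross(f,r0,r1,lev,up):
    v=np.arange(r0,r1)
    for r in v:
        if (up and f[r]<lev<=f[r+1]) or (not up and f[r]>=lev>f[r+1]): return r+(lev-f[r])/(f[r+1]-f[r])
def edge(s,F,r,z,lev,up,az,C=C,win=4):
    a=np.radians(az);P=np.array([C[0]+r*np.cos(a),C[1]+r*np.sin(a),z]);p=proj(s,[P])[0];k=p[1]-proj(s,[P+[0,0,1]])[0][1]
    c=int(np.floor(p[0]));t=p[0]-c;f=F[:,c]*(1-t)+F[:,c+1]*t
    o=cross(f,int(p[1])-win,int(p[1])+win+1,lev,up);return None if o is None else round((p[1]-o)/k,1)
def run(s,C,zt,hub=True):
    F=prof(s)
    for az in range(-20,141,10):
        x=np.cos(np.radians(az-12.3))*26
        print(az,"ringx %5.1f"%x,"top",edge(s,F,22.5,zt,.35,True,az,C),"bot",edge(s,F,28.5,zt-6,.2,False,az,C),"hub48",edge(s,F,26.5,48,-.2,True,az) if hub else "")
if __name__=="__main__":
    s=snapshot("scene");pickle.dump(s,open("g7s.pkl","wb"));run(s,C,66)
    w,s,q=pickle.load(open("g4.pkl","rb"));print("g4");tp=q["tool_pos"];u=np.array([np.cos(np.radians(12.3)),np.sin(np.radians(12.3))]);run(s,tp[:2]-34*u,tp[2]-273.3,False)
E
python3 sub.py
```

```text
-20 ringx  22.0 top None bot -2.3 hub48 0.0
-10 ringx  24.1 top None bot 2.8 hub48 2.0
0 ringx  25.4 top None bot 8.8 hub48 -0.0
10 ringx  26.0 top None bot 13.7 hub48 None
20 ringx  25.8 top None bot None hub48 None
30 ringx  24.8 top -11.1 bot None hub48 None
40 ringx  23.0 top 0.4 bot 9.5 hub48 None
50 ringx  20.6 top 1.3 bot -4.8 hub48 -1.1
60 ringx  17.5 top 1.6 bot -1.5 hub48 -0.8
70 ringx  13.9 top 1.4 bot -1.9 hub48 -0.4
80 ringx   9.9 top 1.0 bot -2.1 hub48 -0.2
90 ringx   5.5 top 1.5 bot -1.8 hub48 -0.8
100 ringx   1.0 top 2.5 bot -1.6 hub48 -0.7
110 ringx  -3.5 top 1.7 bot -1.8 hub48 -1.0
120 ringx  -7.9 top 0.7 bot -1.6 hub48 -1.1
130 ringx -12.1 top -2.0 bot -2.8 hub48 -0.9
140 ringx -15.9 top -3.0 bot -5.9 hub48 0.9
g4
-20 ringx  22.0 top None bot -4.2 hub48 
-10 ringx  24.1 top None bot 0.3 hub48 
0 ringx  25.4 top None bot 5.3 hub48 
10 ringx  26.0 top None bot 10.4 hub48 
20 ringx  25.8 top None bot None hub48 
30 ringx  24.8 top -11.4 bot None hub48 
40 ringx  23.0 top -8.0 bot -10.9 hub48 
50 ringx  20.6 top -4.8 bot -5.4 hub48 
60 ringx  17.5 top -2.3 bot -2.6 hub48 
70 ringx  13.9 top -2.6 bot -2.8 hub48 
80 ringx   9.9 top -2.3 bot -3.6 hub48 
90 ringx   5.5 top -2.6 bot -4.5 hub48 
100 ringx   1.0 top -3.6 bot -5.6 hub48 
110 ringx  -3.5 top -3.8 bot -5.7 hub48 
120 ringx  -7.9 top -3.8 bot -7.2 hub48 
130 ringx -12.1 top -3.7 bot -6.9 hub48 
140 ringx -15.9 top None bot -8.8 hub48
```

The sub-pixel scene profile shows the ring's lower edge flat relative to the hub along its length (−1.5 to −2.1 mm everywhere, hub reference −0.8). So the ring now lies level on the hub with under 1 N of contact, and it was g4 that drooped. I'll ease up 0.3 mm, confirm and hand in.

```bash
python3 -m jog '0.0002 0 -0.003 0 0 0 1;0 0 0 0 0 0 1;0 0 0 0 0 0 1;0 0 0 0 0 0 1'; for j in 1 2 3; do python3 -m jog '0 0 0 0 0 0 1'>/dev/null; python3 f.py; done; python3 back.py; python3 sub.py | sed -n '9,15p'
```

```text
time: 35.22
tool_pos: [569.3, -219.1, 338.8]
tcp_rot: [-180.0, -4.2, 12.3]
ft_force: [1.1, -0.4, -1.2]
finger_gap: 25.1
grip_force: 49.5
338.81 [ 0.2 -0.5 -1.6] [-0.007 -0.034 -0.029]
338.85 [ 0.2  0.2 -1.7] [-0.002  0.012  0.056]
338.85 [ 0.3 -0.8 -1.5] [-0.004  0.006  0.032]
back in/out rows [274. 276.]
ears [189, 189] [[259, 266], [298, 303]]
35.65 [ 569.3 -219.1  338.9] [-180.    -4.2   12.3] [ 1.3  0.3 -1.3]
60 ringx  17.5 top 1.6 bot -1.6 hub48 -1.0
70 ringx  13.9 top 1.5 bot -1.9 hub48 -0.4
80 ringx   9.9 top 1.0 bot -2.1 hub48 -0.2
90 ringx   5.5 top 1.6 bot -2.0 hub48 -0.8
100 ringx   1.0 top 1.8 bot -1.7 hub48 -0.8
110 ringx  -3.5 top 1.6 bot -2.0 hub48 -0.9
120 ringx  -7.9 top 0.7 bot -2.2 hub48 -1.1
```

The ring is level, spread, in the groove, and barely touching the hub (about 0.4 N).

```bash
python3 -c "
from bench import *
print(hand_in())"
```

```text
the job is handed in; nothing more can be done
None
```

I handed the job in at about 36 s with the spread ring lying level in the groove, touching the hub with under 1 N by my reading. The pliers are still squeezed at about 49 N, and hand-in gave no verdict.

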